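# Crank the clamping jig shut on the offcut

## Task

Take the crank off its parking post, fit it fully down onto the square spindle of the jig bay that holds the board offcut, and wind it clockwise through full circles until the jaw holds the offcut flat against the fence, with the jaw's sprung wooden face pushed back about half of its 12 mm travel. Leave the crank seated on the spindle and let go of it. Do not wind the other bay, and do not disturb the tape roll or the other things on the table.

Things in the scene. Friction and masses are not known exactly. Their poses are not given: they have to be found in the camera images.
- crank: Loose steel crank, 0.4 kg. Square upright hub 32 x 32 mm, 72 mm tall, its faces along the crank's x and y; origin at the centre of the hub's underside, z up. A 17.6 mm square socket, 26 mm deep, opens in the underside. A flat arm 22 mm wide, 12 mm thick, 30 to 42 mm above the origin, runs along +x to a round end of radius 14 mm under the knob. Grip the hub above or beside the arm
- crank_knob (a point): Middle of the crank's knob: x = 68 mm, 69 mm above the crank's origin. The knob is a black upright cylinder 26 mm in diameter, from 46 to 92 mm above the crank's origin, and spins freely about its own upright axis
- stand: Fixed parking stand: plywood block 100 x 80 x 20 mm with a steel collar (40 mm in diameter, top 34 mm above the table) and a 15 mm square post 18 mm tall, on which the crank stands at the start, its underside on the collar. Two sprung balls in the post hold it snugly (a few N to pull off, besides its weight). Origin on the table, below the post
- jig: Fixed two-bay clamping jig: plywood base 18 mm thick, from x = -160 to +115 mm and y = -135 to +135 mm about its origin, on the table. x points from spindles to fence, y to the left bay. Bays centred on y = +72 (left) and -72 mm (right). Grey gearboxes (tops 48 mm up) carry the spindles at x = -120 mm. The fence across both bays has its face at x = +87 mm, top 52 mm up
- spindle_left_seat (a point): Upright spindle of the left bay: centre of the top of its round steel collar (40 mm in diameter), 60 mm above the table, on which the crank's underside rests when it is fully down. Above it stands a 16 mm square shaft, 24 mm tall, its top 3 mm tapered. The axes turn with the spindle: flats of the square face along the point's x and y
- spindle_right_seat (a point): The same for the right bay
- spindle_left (a joint): Turn of the left spindle in rad, growing clockwise seen from above, which moves its jaw 12 mm per turn towards the fence. Starts between 0 and 4, stops at 21; needs about 0.12 N m to turn and stays where it is left
- spindle_right (a joint): The same for the right spindle
- face_left (a joint): How far the sprung wooden face of the left jaw is pushed back, m: 0 free, 0.012 fully back (1.4 N preload, 700 N/m). It stays near 0 while the offcut is only being slid towards the fence and grows once the offcut is against the fence
- face_right (a joint): The same for the right jaw
- jaw_left_top (a point): Middle of the top of the left steel jaw (24 x 90 mm, top 54 mm above the table), which slides along the jig's x. The free sprung face in front of it stands at the jig's x = -33 mm when the spindle reads 0
- jaw_right_top (a point): The same for the right jaw
- offcut: Loose particle-board offcut with a dark top, 95 x 65 x 18 mm, lying on the base of one of the two bays between jaw face and fence, its long edges roughly along the jig's x. Origin at the centre of its underside, 18 mm above the table; its own x and y are turned by 16 degrees from its edges (see offcut_mid)
- offcut_mid (a point): Centre of the offcut's top; x runs along the offcut's 95 mm edges, y along its 65 mm edges, z up
- tape_roll: Loose roll of masking tape, 101 mm in diameter, 25 mm tall, lying in the other bay. Origin at the centre of its underside. Leave alone
- glue_bottle: Loose bottle of wood glue, 56 mm in diameter, 160 mm tall, standing on the table. Origin at its underside. Leave alone
- tape_measure: Loose tape measure, 60 x 80 x 66 mm. Origin at its underside. Leave alone
- spring_clamp: Loose spring clamp lying flat, 142 x 97 x 20 mm. Origin at its underside. Leave alone
Mind the look-alikes: they are no part of the job. There is more than one size of the crank; the job needs the larger. Leave any yellow look-alike of the offcut alone.

How it is judged:
By the outcome, as a careful person would: the job done as asked, in the order asked, and still so for the second after the job is handed in, with the robot touching nothing.
It also fails if it takes over 64 s, if anything falls off the work surface, if the arm or the gripper's body presses on something with over 40 N, if the wrist force passes 120 N, or if a joint passes its speed limit or range.

## Robot

A 6-joint arm with a two-finger parallel gripper is mounted at the origin on a cart in front of the work surface, level with it; the furniture and walls round the work are solid. World frame = base frame: x ahead of the robot, y to its left, z up, the work surface at z = 0. Lengths are in m, angles in rad, forces in N, time in s.
With the tool pointing down it reaches from about 0.275 to 0.85 m from the base axis. Payload 19 kg.
Tool frame: the origin (TCP) lies midway between the tips of the shut fingers; the grasp point (between the pads) lies 19 mm behind it; y points along the fingers, x is the direction in which the jaws open and shut, and the axes are right-handed (so a half turn about y gives the same grasp; the last joint's range is limited). The gripper opens to 85 mm and grips with 20 to 120 N. Pads are 22 mm wide; open, the fingers measure 114 mm over their backs; the gripper's body (76 mm by 85 mm) begins 54 mm behind the grasp point. The pads swing forward as they close: fully open they stand 13 mm farther back than shut.
Start: joints at [-1.376, 0.15, 1.437, -0, 1.554, -0.134], TCP at [0.186, -0.544, 0.2] pointing down, gripper open.
Joint ranges: [-2.8, 2.8], [-0.68, 2.1], [0.12, 2.68], [-1.39, 4.53], [0.16, 2.79], [-2.81, 2.81]. Speed limits (rad/s): [1.89, 1.89, 2.22, 3.01, 3.01, 3.01].

## Interface

Orientations are given as a unit quaternion [x, y, z, w].
In Python, from workcell import * gives the robot as it stands.
- The arm moves only by the shell command python3 -m crank 'ROWS' [FORCE]. ROWS is JSON, a list of rows, each a list of 7 numbers: the shift along the tool's x, y, z in mm, then the turn, a rotation vector about the tool's x, y, z in degrees, then the opening, from -1 (shut) to 1 (fully open), so that 0 is half open. In form: [[tx, ty, tz, rx, ry, rz, jaw], ...]. A call has 1 to 5 rows; each row shifts and turns the pose as measured when the row begins, along the tool's axes as they then stand; what a row does not reach is not made up. A row lasts 1/12 s, in which the tool goes at most 41.7 mm and 7.16 degrees, less where a joint would pass 70% of its speed; a pose out of reach is approached as far as the arm can. A call is refused whole if a number of a shift passes 41.7 or a number of a turn 7.16, either way. A call with a gripper value outside its range is refused whole. The fingers move at their own pace and stop on an object; FORCE is the grip in N (left out, the last holds). Time passes only in rows, so rows that do not move let the fingers close. It gives the time, the measured TCP pose, the force and the opening at its end, in the units of the state.
- get_obs(): the state, without advancing time (a new reading comes with each control period).
- read_camera(name): name is "scene" or "top"; returns a dict with "color" (384x512x3 uint8, red, green, blue), "fovy" (degrees; the focal length in pixels is half the picture's height over the tangent of half this angle, whatever the lens; pixels are square), "cx", "cy" (the principal point, pixels), "view" (4x4, takes a point from world to camera coordinates). Camera axes: x right, y up, looking along -z (the intrinsics and any distortion apply to the point x, -y, -z); pixel columns grow to the right and rows downward; lengths in m; the calibration is good to about 2 mm. A picture is of the moment at which its call begins. There is no depth.
- job_done(): hands the job in, once; it reports no verdict.
The state is a dict: "time_s": time; "joint_positions": joint angles; "joint_vel": joint speeds; "effort": joint torques, N m; "ee_pos": TCP position; "tcp_rot": TCP orientation; "wrist_force": force on the tool from outside, world axes, zero at the start; "wrist_torque": the same for the moment, N m; "finger_gap": finger opening in m.
Only numpy, scipy, OpenCV 4.12 (cv2) and the standard library are available. Lean on these libraries where they do the work, as an engineer would, in place of code of your own. Each camera call takes 0.05 s, during which the arm holds its last target.

## Working session

There is one attempt and no reset: what is moved stays moved. The work goes in short steps, Python scripts to look and compute and a shell command to move; the robot and the scene stay as the last step left them, time stands still between calls to the robot, and variables do not carry over. Pictures are saved under pics/ and viewed, and the job is handed in when it is done.

```bash
ls; mkdir -p pics; python3 - <<'E'
from workcell import *
import cv2
o=get_obs();print(o)
for n in("scene","top"):
    r=read_camera(n);cv2.imwrite(f"pics/{n}0.png",r["color"][:,:,::-1]);print(n,{k:v for k,v in r.items() if k!="color"})
E
```

```text
pics
{'time_s': 0.0, 'joint_positions': array([-1.37601114e+00,  1.50995496e-01,  1.43798538e+00,  5.84822780e-06,
        1.55377942e+00, -1.34005092e-01]), 'joint_vel': array([-0.00231385, -0.00066066, -0.00080861,  0.00011732,  0.00023459,
        0.00148936]), 'effort': array([ 2.01326329e-03, -7.13063622e+01, -5.70861948e+01, -1.30840814e-05,
        9.04602057e-03,  2.02230621e-05]), 'ee_pos': array([ 0.1855966 , -0.54395046,  0.19969279]), 'tcp_rot': array([-0.57480206,  0.41173012, -0.41113167,  0.57537088]), 'wrist_force': array([-0.30830877,  0.24072234, -0.2372089 ]), 'wrist_torque': array([-0.00353211,  0.03355774, -0.03058109]), 'finger_gap': 0.08519302888708835}
scene {'fovy': 46.64805339281645, 'cx': 256.04242255999117, 'cy': 183.9219076273088, 'view': array([[ 0.53138805, -0.84683766,  0.02219711, -0.30476148],
       [ 0.35955585,  0.24919074,  0.89923499, -0.23633731],
       [-0.76703738, -0.46986162,  0.43690241, -1.17277031],
       [ 0.        ,  0.        ,  0.        ,  1.        ]])}
top {'fovy': 49.52405532160139, 'cx': 257.92615825522563, 'cy': 192.0438872725456, 'view': array([[-1.15452526e-02, -9.99933343e-01, -1.26213025e-04,
        -6.29872303e-02],
       [ 9.79060476e-01, -1.13299090e-02,  2.03254069e-01,
        -5.14519659e-01],
       [-2.03241951e-01,  2.22304939e-03,  9.79126022e-01,
        -1.34472405e+00],
       [ 0.00000000e+00,  0.00000000e+00,  0.00000000e+00,
         1.00000000e+00]])}
```

View pics/scene0.png

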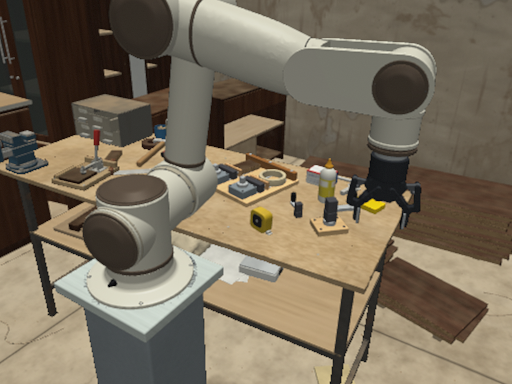

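View pics/top0.png

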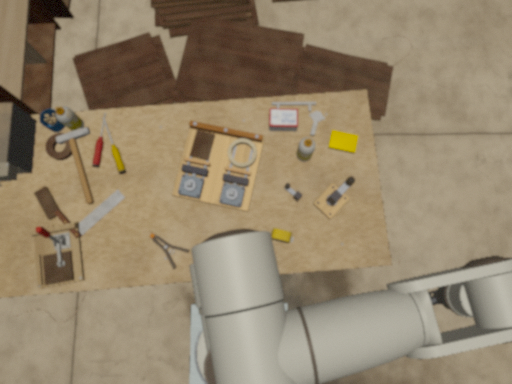

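The top view shows the jig around (220,165), with the dark offcut in the left bay at (202,146) and the tape roll in the right bay at (242,153). There are two cranks: the larger on the stand at (340,192), and a small one lying loose at (293,192). I'll enlarge both to confirm.

```bash
cat > h.py <<'E'
from workcell import *
import numpy as np, cv2
from scipy.spatial.transform import Rotation as R
def f_(c): return 192/np.tan(np.radians(c["fovy"])/2)
def ray(c,u,v):
    f=f_(c);d=np.array([(u-c["cx"])/f,-(v-c["cy"])/f,-1.]);V=c["view"];Rm=V[:3,:3]
    return -Rm.T@V[:3,3],Rm.T@d
def plane(c,u,v,z):
    o,d=ray(c,u,v);return o+d*(z-o[2])/d[2]
def proj(c,p):
    q=c["view"]@np.append(p,1);f=f_(c);return np.array([c["cx"]+f*q[0]/-q[2],c["cy"]-f*q[1]/-q[2]])
def tri(c1,uv1,c2,uv2):
    o1,d1=ray(c1,*uv1);o2,d2=ray(c2,*uv2);d1=d1/np.linalg.norm(d1);d2=d2/np.linalg.norm(d2)
    A=np.c_[d1,-d2];t=np.linalg.lstsq(A,o2-o1,rcond=None)[0]
    a=o1+t[0]*d1;b=o2+t[1]*d2;return (a+b)/2,np.linalg.norm(a-b)
def crop(c,x0,y0,w,h,s,fn):
    im=cv2.resize(c["color"][y0:y0+h,x0:x0+w,::-1],None,fx=s,fy=s,interpolation=cv2.INTER_CUBIC);cv2.imwrite(fn,im)
E
python3 - <<'E'
from h import *
t=read_camera("top");s=read_camera("scene")
crop(t,270,160,100,70,8,"pics/c1.png")
crop(s,275,180,90,60,8,"pics/c2.png")
crop(t,170,115,100,100,6,"pics/c3.png")
crop(s,195,140,110,70,7,"pics/c4.png")
E
```

```text
(no output)
```

View pics/c1.png

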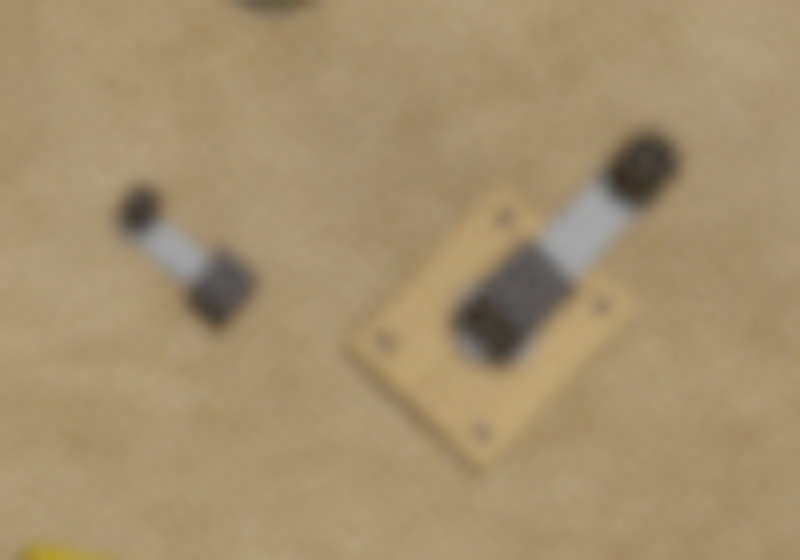

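View pics/c2.png

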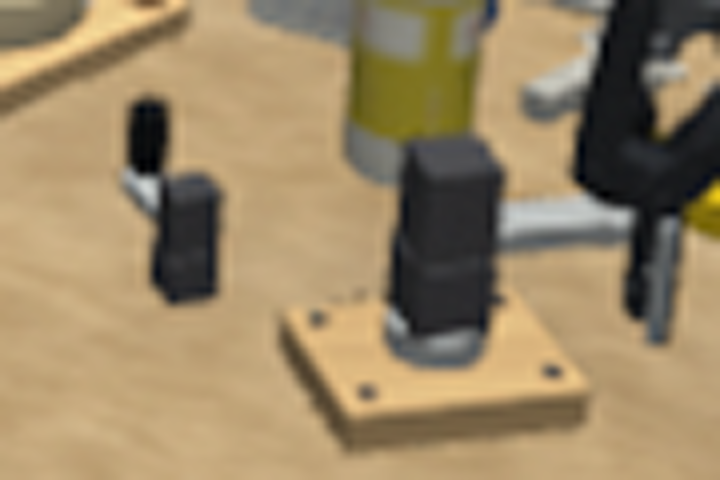

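View pics/c3.png

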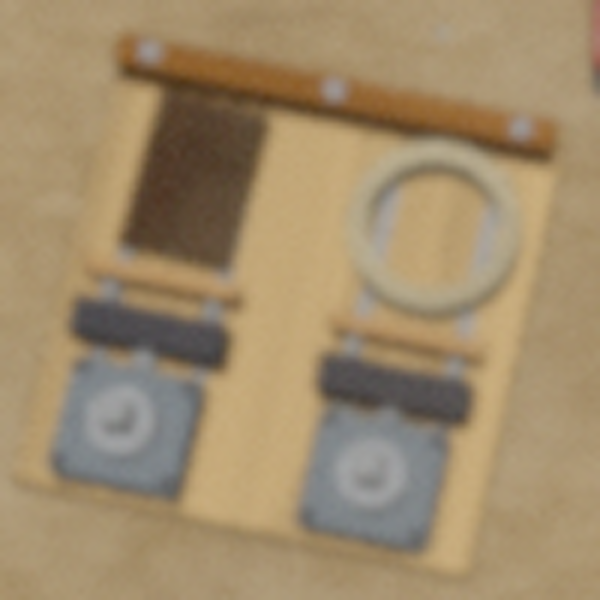

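View pics/c4.png

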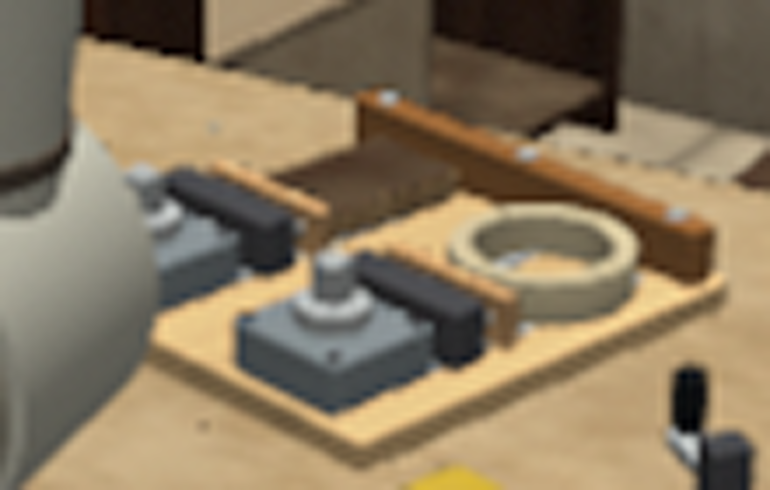

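The crank on the stand, at (340,192), is clearly larger than the loose one at (293,192) and it stands on the post, so that is the one meant. The left bay holds the dark offcut. Next I'll measure.

```bash
python3 - <<'E'
from h import *
np.set_printoptions(precision=4,suppress=True)
t=read_camera("top");s=read_camera("scene")
for c in(t,s): print("cam",-c["view"][:3,:3].T@c["view"][:3,3])
T=lambda x,y:(170+(x+.5)/6-.5,115+(y+.5)/6-.5)
S=lambda x,y:(195+(x+.5)/7-.5,140+(y+.5)/7-.5)
C=lambda x,y:(270+(x+.5)/8-.5,160+(y+.5)/8-.5)
D=lambda x,y:(275+(x+.5)/8-.5,180+(y+.5)/8-.5)
prs={"scr1":(T(150,53),S(388,97)),"scr2":(T(335,91),S(527,153)),"scr3":(T(521,128),S(677,214)),
"collarR":(T(370,472),S(333,308)),"spR top":(T(370,466),S(335,253)),"collarL":(T(118,419),S(150,215)),
"roll":(T(435,225),S(543,235))}
for k,(a,b) in prs.items():
    print(k,*tri(t,a,s,b))
print("collars plane60",plane(t,*T(370,472),.06),plane(t,*T(118,419),.06))
print("jig corners18",[plane(t,*T(*q),.018) for q in((12,480),(470,573))])
print("knob top z.126",plane(t,*C(645,165),.126))
print("stand corners z.02",[plane(t,*C(*q),.02) for q in((508,185),(635,302),(480,470),(348,342))])
print("stand corners scene",[plane(s,*D(*q),.02) for q in((345,420),(588,390),(280,318))])
print("hub top scene corners",[plane(s,*D(*q),.106) for q in((440,135),(405,165),(460,190),(498,170))])
E
```

```text
cam [ 0.2297 -0.0658  1.4212]
cam [-0.6526 -0.7502  0.7317]
scr1 [0.7593 0.1476 0.0554] 0.0011726303058533156
scr2 [0.7352 0.0404 0.0548] 0.0015490194891352139
scr3 [ 0.7118 -0.0665  0.0538] 0.0012949783861750175
collarR [0.5107 0.02   0.0544] 0.0013616541082030799
spR top [0.5078 0.0176 0.0862] 0.0021775210954858184
collarL [0.5432 0.1595 0.0572] 0.004985347594710659
roll [ 0.6556 -0.0167  0.0495] 0.0013251480218873422
collars plane60 [0.5092 0.0202 0.06  ] [0.5411 0.161  0.06  ]
jig corners18 [array([0.5155, 0.228 , 0.018 ]), array([ 0.4585, -0.0341,  0.018 ])]
knob top z.126 [ 0.5339 -0.3641  0.126 ]
stand corners z.02 [array([ 0.5506, -0.3289,  0.02  ]), array([ 0.4985, -0.3808,  0.02  ]), array([ 0.4267, -0.311 ,  0.02  ]), array([ 0.4825, -0.2572,  0.02  ])]
stand corners scene [array([ 0.4218, -0.3138,  0.02  ]), array([ 0.4941, -0.3821,  0.02  ]), array([ 0.4765, -0.2601,  0.02  ])]
hub top scene corners [array([ 0.5   , -0.3094,  0.106 ]), array([ 0.4696, -0.3084,  0.106 ]), array([ 0.463 , -0.3336,  0.106 ]), array([ 0.4859, -0.3392,  0.106 ])]
```

```bash
python3 - <<'E'
from h import *
np.set_printoptions(precision=4,suppress=True)
t=read_camera("top");s=read_camera("scene")
crop(t,322,172,36,36,16,"pics/d1.png");crop(t,175,170,70,40,11,"pics/d2.png")
crop(s,318,190,36,40,14,"pics/d3.png")
o=get_obs();print(R.from_quat(o["tcp_rot"]).as_matrix())
E
```

```text
[[ 0.3229 -0.0001  0.9464]
 [-0.9464  0.0002  0.3229]
 [-0.0003 -1.     -0.    ]]
```

View pics/d1.png

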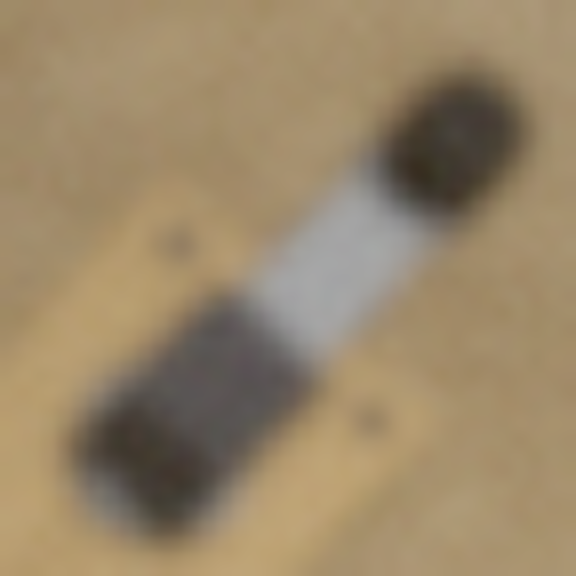

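View pics/d2.png

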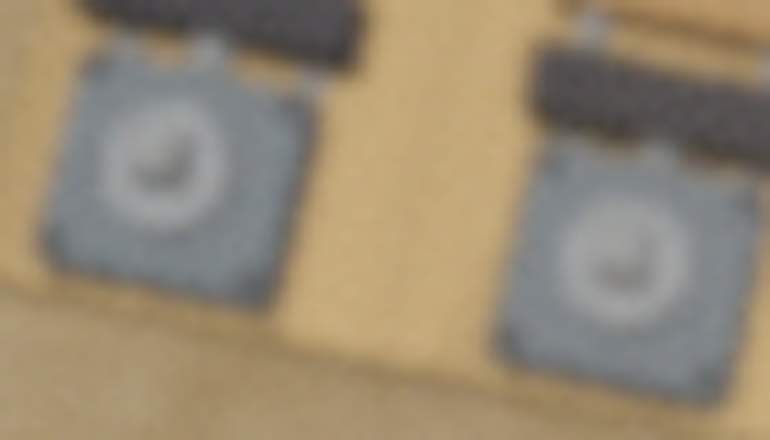

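View pics/d3.png

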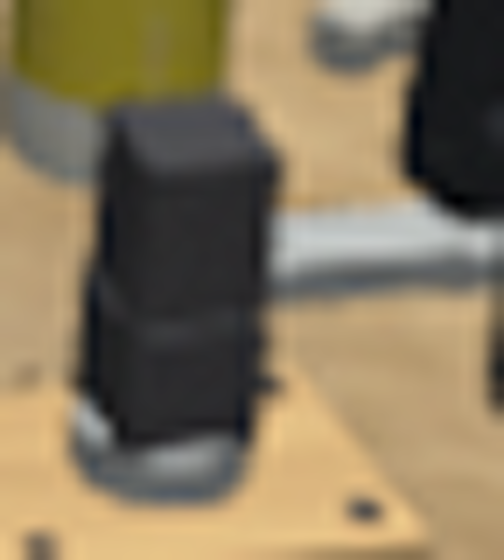

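```bash
python3 - <<'E'
from h import *
from scipy.ndimage import map_coordinates
t=read_camera("top")
g=t["color"].astype(float)
c0=proj(t,[.486,-.316,.106]);print(c0,proj(t,[.534,-.364,.126]))
a=np.radians(-45);
for nm,d,offs,st in(("across",np.array([-np.sin(a),np.cos(a)]),[-12,-6,0,6,10,35],range(-28,29,2)),("along",np.array([np.cos(a),np.sin(a)]),[0],range(-44,100,3))):
  e=np.array([np.cos(a),np.sin(a)]) if nm=="across" else np.zeros(2)
  for q in offs:
    P=[proj(t,np.r_[np.array([.486,-.316])+k*.001*d+q*.001*e,.106]) for k in st]
    P=np.array(P)
    print(nm,q);print([(k,*[int(map_coordinates(g[:,:,ch],[[p[1]],[p[0]]],order=1)[0]) for ch in(0,2)]) for k,p in zip(st,P)])
E
```

```text
[334.74323186 196.25823135] [350.143939   180.14698811]
across -12
[(-28, 190, 118), (-26, 189, 118), (-24, 187, 118), (-22, 181, 119), (-20, 172, 118), (-18, 158, 115), (-16, 139, 108), (-14, 114, 92), (-12, 92, 79), (-10, 82, 69), (-8, 78, 65), (-6, 75, 61), (-4, 72, 59), (-2, 71, 59), (0, 72, 59), (2, 74, 61), (4, 74, 62), (6, 73, 60), (8, 76, 63), (10, 82, 68), (12, 94, 78), (14, 112, 91), (16, 133, 102), (18, 154, 109), (20, 167, 112), (22, 176, 114), (24, 181, 114), (26, 182, 113), (28, 182, 112)]
across -6
[(-28, 189, 115), (-26, 189, 116), (-24, 188, 118), (-22, 183, 115), (-20, 175, 110), (-18, 161, 105), (-16, 143, 99), (-14, 122, 91), (-12, 102, 82), (-10, 91, 79), (-8, 88, 80), (-6, 87, 80), (-4, 87, 79), (-2, 87, 81), (0, 87, 80), (2, 89, 81), (4, 87, 80), (6, 86, 79), (8, 88, 81), (10, 94, 84), (12, 104, 88), (14, 121, 91), (16, 140, 97), (18, 158, 104), (20, 171, 109), (22, 178, 110), (24, 181, 111), (26, 183, 112), (28, 183, 113)]
across 0
[(-28, 189, 116), (-26, 189, 117), (-24, 188, 116), (-22, 184, 113), (-20, 177, 109), (-18, 166, 104), (-16, 149, 98), (-14, 130, 
[... 1729 characters left out ...]
6, 106), (-38, 166, 106), (-35, 150, 109), (-32, 131, 111), (-29, 110, 98), (-26, 87, 76), (-23, 71, 57), (-20, 69, 53), (-17, 67, 49), (-14, 68, 52), (-11, 75, 63), (-8, 83, 74), (-5, 88, 82), (-2, 91, 84), (1, 94, 85), (4, 89, 82), (7, 89, 82), (10, 91, 84), (13, 94, 88), (16, 106, 101), (19, 128, 126), (22, 146, 145), (25, 159, 159), (28, 163, 163), (31, 164, 164), (34, 163, 164), (37, 164, 164), (40, 164, 165), (43, 164, 164), (46, 162, 163), (49, 158, 157), (52, 144, 143), (55, 118, 115), (58, 88, 78), (61, 68, 49), (64, 61, 40), (67, 61, 41), (70, 66, 47), (73, 68, 52), (76, 70, 53), (79, 70, 55), (82, 74, 55), (85, 88, 62), (88, 115, 78), (91, 142, 96), (94, 159, 109), (97, 165, 114)]
```

Measured so far:

| Item | Position (m) | Yaw / heights |
|---|---|---|
| Crank hub | about (0.489, -0.319) | Yaw -45°, heights agree |
| Left spindle | about (0.541, 0.161) | Jig yaw about -12.6° |

The spindles measure 144 mm apart, which agrees with the text. I'll move above the crank.

```bash
cat >> h.py <<'E'
def to(x,y,z,yaw=None):
    "remaining shift in tool axes (mm), yaw err deg"
    o=get_obs();M=R.from_quat(o["tcp_rot"]).as_matrix()
    d=M.T@(np.array([x,y,z])-o["ee_pos"])*1000
    cy=np.degrees(np.arctan2(M[1,0],M[0,0]))
    print("tool shift mm",d.round(1),"yaw",cy.round(1),"tcp",o["ee_pos"].round(4),"t",round(o["time_s"],2),"F",o["wrist_force"].round(1),"gap",round(o["finger_gap"],4), "tilt y",M[:,1].round(3))
    if yaw is not None: print("ry needed",round(-((yaw-cy+180)%360-180),1))
E
python3 -m crank '[[-11.5,0,35.8,0,0,0,1],[-11.5,0,35.8,0,0,0,1],[-11.5,0,35.8,0,0,0,1],[-11.5,0,35.8,0,0,0,1],[-11.5,0,35.8,0,0,0,1]]'
python3 -m crank '[[-11.5,0,35.8,0,0,0,1],[-11.5,0,35.8,0,0,0,1],[-11.5,0,35.8,0,0,0,1],[-11.5,0,35.8,0,0,0,1],[-11.5,0,35.8,0,0,0,1]]'
python3 -c "
from h import *
to(.488,-.319,.2,45)"
```

```text
time_s: 0.87
ee_pos: [0.3361, -0.4321, 0.1991]
tcp_rot: [0.573, -0.415, 0.414, -0.573]
wrist_force: [1.1, 0.2, 0.1]
finger_gap: 0.0854
time_s: 1.28
ee_pos: [0.4946, -0.3143, 0.1998]
tcp_rot: [0.573, -0.414, 0.415, -0.572]
wrist_force: [0.4, -0.6, -1.0]
finger_gap: 0.0853
tool shift mm [ 2.4 -0.2 -7.7] yaw -71.8 tcp [ 0.4946 -0.3143  0.1998] t 1.28 F [ 0.4 -0.6 -1. ] gap 0.0853 tilt y [-0.    -0.001 -1.   ]
ry needed -116.8
```

```bash

python3 -m crank '[[0,0,0,0,-7.1,0,1],[0,0,0,0,-7.1,0,1],[0,0,0,0,-7.1,0,1],[0,0,0,0,-7.1,0,1],[0,0,0,0,-7.1,0,1]]'>/dev/null
python3 -m crank '[[0,0,0,0,-7.1,0,1],[0,0,0,0,-7.1,0,1],[0,0,0,0,-7.1,0,1],[0,0,0,0,-7.1,0,1],[0,0,0,0,-7.1,0,1]]'>/dev/null
python3 -m crank '[[0,0,0,0,-7.1,0,1],[0,0,0,0,-7.1,0,1],[0,0,0,0,-7.1,0,1],[0,0,0,0,-7.1,0,1],[0,0,0,0,-7.1,0,1]]'>/dev/null
python3 - <<'E'
from h import *
to(.488,-.319,.2,45)
t=read_camera("top");s=read_camera("scene")
crop(t,300,150,80,70,8,"pics/e1.png");crop(s,300,150,80,90,6,"pics/e2.png")
E
```

```text
tool shift mm [-18.3  -1.2  -2.2] yaw 35.6 tcp [ 0.5016 -0.3065  0.1988] t 2.53 F [0.5 0.2 0.5] gap 0.0857 tilt y [-0.     0.001 -1.   ]
ry needed -9.4
```

View pics/e1.png

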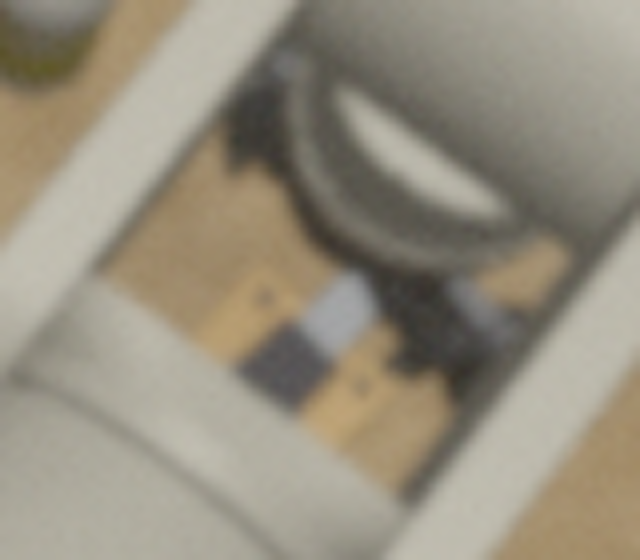

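View pics/e2.png

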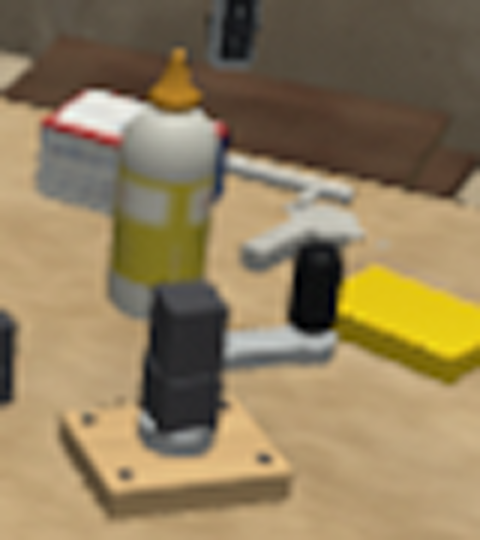

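```bash
python3 - <<'E'
from h import *
np.set_printoptions(precision=4,suppress=True)
t=read_camera("top");s=read_camera("scene")
E=lambda x,y:(300+(x+.5)/6-.5,150+(y+.5)/6-.5)
C=lambda x,y:(322+(x+.5)/16-.5,172+(y+.5)/16-.5)
k=E(318,248);h=E(188,299)
print("knob",tri(t,C(465,132),s,k),plane(s,*k,.126),plane(t,*C(465,132),.126))
print("hub",tri(t,C(228,388),s,h),plane(s,*h,.106),plane(t,*C(228,388),.106))
crop(s,310,185,50,45,14,"pics/e3.png")
to(.488,-.319,.2,45)
E
```

```text
knob (array([ 0.5357, -0.3664,  0.1262]), np.float64(0.0021192421567768674)) [ 0.5372 -0.367   0.126 ] [ 0.5352 -0.3655  0.126 ]
hub (array([ 0.4878, -0.3196,  0.1041]), np.float64(0.00040868143204268655)) [ 0.4841 -0.3208  0.106 ] [ 0.4875 -0.3194  0.106 ]
tool shift mm [-18.3  -1.2  -2.4] yaw 35.0 tcp [ 0.5017 -0.3065  0.1988] t 2.73 F [-0.3 -0.5 -0. ] gap 0.0856 tilt y [-0.     0.001 -1.   ]
ry needed -10.0
```

View pics/e3.png

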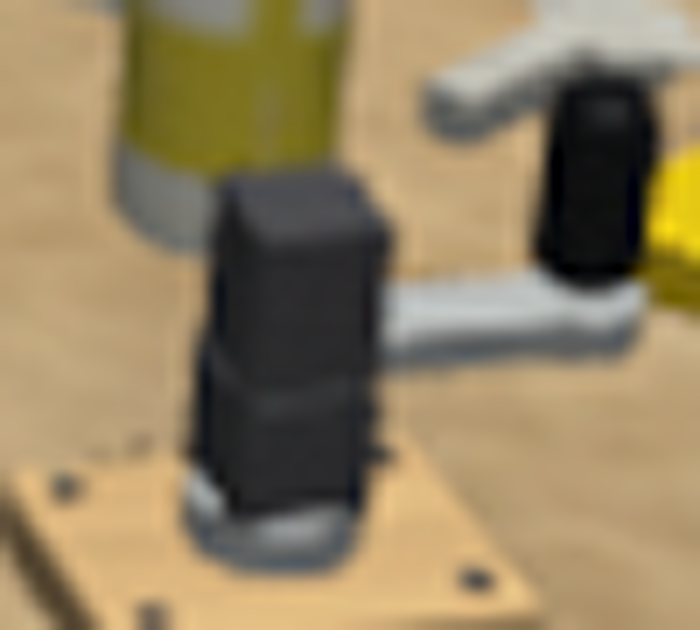

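```bash

python3 -m crank '[[-9,0,-1,0,-5,0,1],[-9,0,-1,0,-5,0,1],[0,0,0,0,0,0,1]]'>/dev/null
python3 -c "
from h import *
to(.488,-.3195,.068,45.3)"
```

```text
tool shift mm [-7.000e-01  1.307e+02 -1.000e-01] yaw 44.6 tcp [ 0.4884 -0.319   0.1987] t 2.98 F [ 0.  -0.2 -0. ] gap 0.0855 tilt y [-0.     0.001 -1.   ]
ry needed -0.7
```

```bash

python3 -m crank '[[-0.5,26,0,0,-0.7,0,1],[0,26,0,0,0,0,1],[0,26,0,0,0,0,1],[0,26,0,0,0,0,1],[0,0,0,0,0,0,1]]'
python3 -c "
from h import *
to(.488,-.3195,.068,45.3)"
```

```text
time_s: 3.4
ee_pos: [0.4897, -0.3195, 0.0932]
tcp_rot: [0.658, 0.263, -0.261, -0.656]
wrist_force: [-0.9, 0.1, -0.8]
finger_gap: 0.0851
tool shift mm [-1.2 25.2  1.3] yaw 43.5 tcp [ 0.4897 -0.3195  0.0932] t 3.4 F [-0.9  0.1 -0.8] gap 0.0851 tilt y [ 0.004 -0.002 -1.   ]
ry needed -1.8
```

```bash

python3 -m crank '[[-1,13,1,0,-1.5,0,1],[0,12,0,0,0,0,1],[0,0,0,0,0,0,1]]'>/dev/null
python3 -c "
from h import *
to(.488,-.3195,.068,45.3)"
```

```text
tool shift mm [-1.1  1.2  0.8] yaw 44.3 tcp [ 0.4893 -0.3193  0.0692] t 3.65 F [-0.7 -0.3 -0.2] gap 0.0854 tilt y [ 0.005 -0.002 -1.   ]
ry needed -1.0
```

```bash

python3 -m crank '[[-1,1,0.8,0,-1,0,0],[0,0,0,0,0,0,-0.1],[0,0,0,0,0,0,-0.3],[0,0,0,0,0,0,-0.5],[0,0,0,0,0,0,-1]]' 30
python3 -m crank '[[0,0,0,0,0,0,-1],[0,0,0,0,0,0,-1],[0,0,0,0,0,0,-1]]' 
python3 -c "
from h import *
to(.488,-.3195,.068,45.3)
print(get_obs()['wrist_torque'].round(2))"
```

```text
time_s: 4.07
ee_pos: [0.4898, -0.3205, 0.0728]
tcp_rot: [0.656, 0.273, -0.269, -0.65]
wrist_force: [-0.0, -0.7, -3.6]
finger_gap: 0.0302
time_s: 4.32
ee_pos: [0.4897, -0.3205, 0.0731]
tcp_rot: [0.656, 0.273, -0.268, -0.65]
wrist_force: [-0.0, -0.5, -2.3]
finger_gap: 0.0303
tool shift mm [-0.6  5.   2. ] yaw 45.0 tcp [ 0.4897 -0.3205  0.0731] t 4.32 F [-0.  -0.5 -2.3] gap 0.0303 tilt y [ 0.009 -0.006 -1.   ]
ry needed -0.3
[-0.1  -0.01  0.03]
```

```bash

python3 -m crank '[[0,0,0,0,0,0,-1],[0,0,0,0,0,0,-1],[0,-4,0,0,0,0,-1],[0,-5,0,0,0,0,-1],[0,-6,0,0,0,0,-1]]' 80
python3 -m crank '[[0,-8,0,0,0,0,-1],[0,-8,0,0,0,0,-1],[0,-8,0,0,0,0,-1],[0,-8,0,0,0,0,-1],[0,0,0,0,0,0,-1]]' 
python3 - <<'E'
from h import *
to(.488,-.3195,.068,45.3)
t=read_camera("top");s=read_camera("scene")
crop(t,300,150,80,70,8,"pics/f1.png");crop(s,300,150,80,80,8,"pics/f2.png")
E
```

```text
time_s: 4.73
ee_pos: [0.4886, -0.3194, 0.0866]
tcp_rot: [0.655, 0.272, -0.269, -0.652]
wrist_force: [0.2, -0.1, -3.8]
finger_gap: 0.0272
time_s: 5.15
ee_pos: [0.4891, -0.32, 0.1253]
tcp_rot: [0.656, 0.272, -0.268, -0.651]
wrist_force: [0.7, 0.9, -3.7]
finger_gap: 0.0268
tool shift mm [-0.5 57.3  1.7] yaw 45.0 tcp [ 0.4891 -0.32    0.1253] t 5.15 F [ 0.7  0.9 -3.7] gap 0.0268 tilt y [ 0.008 -0.005 -1.   ]
ry needed -0.3
```

View pics/f2.png

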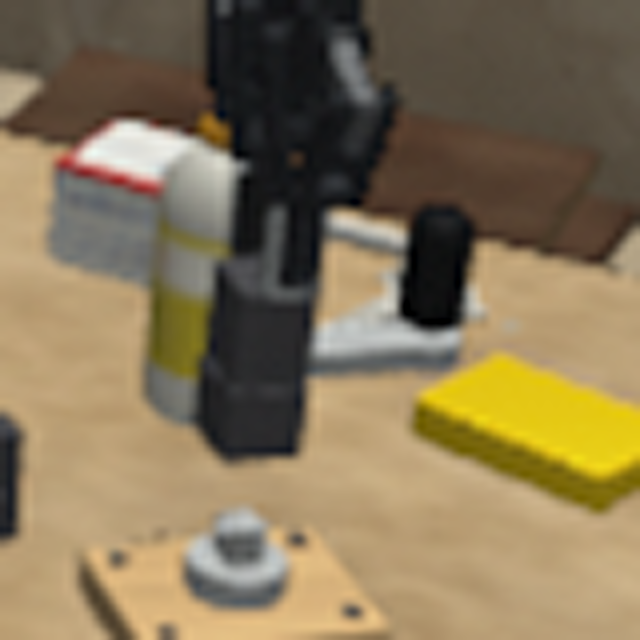

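The crank came off the post cleanly, and the wrist reads -3.7 N, about its weight. The bare post is at (240,540) in the crop. Next I'll check the spindle's square orientation and the jaw position.

```bash

python3 -m crank '[[0,-34,0,0,0,0,-1],[0,-34,0,0,0,0,-1],[0,-34,0,0,0,0,-1],[0,-34,0,0,0,0,-1],[0,0,0,0,0,0,-1]]' 
python3 - <<'E'
from h import *
to(.52,.12,.26,45.3)
t=read_camera("top");s=read_camera("scene")
print("bottle",plane(t,305,147,.15))
a=t["color"][176:193,181:198,::-1].astype(float)
a=cv2.resize(np.clip((a-60)*1.7,0,255).astype(np.uint8),None,fx=30,fy=30,interpolation=cv2.INTER_CUBIC);cv2.imwrite("pics/g1.png",a)
crop(s,195,150,70,40,11,"pics/g2.png")
np.save("top_g.npy",t["color"])
E
```

```text
time_s: 5.67
ee_pos: [0.4859, -0.3177, 0.2603]
tcp_rot: [-0.653, -0.271, 0.27, 0.654]
wrist_force: [1.4, -0.7, -3.6]
finger_gap: 0.0267
tool shift mm [333.4   1.2 285.6] yaw 45.0 tcp [ 0.4859 -0.3177  0.2603] t 5.67 F [ 1.4 -0.7 -3.6] gap 0.0267 tilt y [-0.     0.002 -1.   ]
ry needed -0.3
bottle [ 0.63862757 -0.22059379  0.15      ]
```

View pics/g1.png

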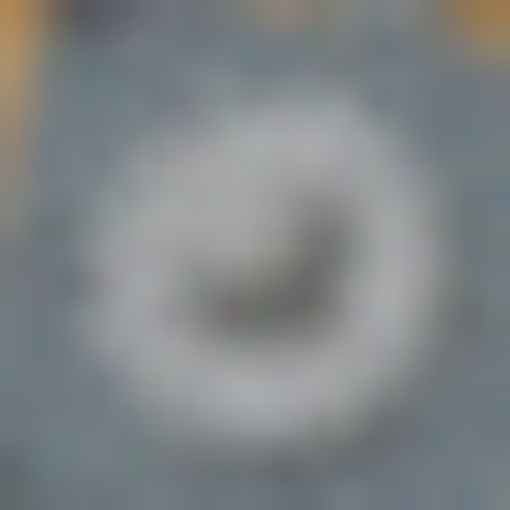

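View pics/g2.png

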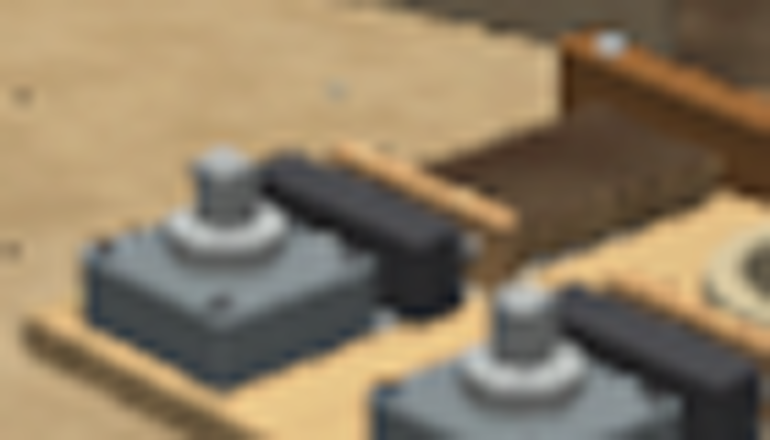

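```bash

python3 -m crank '[[28,0,22,0,0,0,-1],[28,0,22,0,0,0,-1],[28,0,22,0,0,0,-1],[28,0,22,0,0,0,-1],[28,0,22,0,0,0,-1]]' >/dev/null
python3 -m crank '[[28,0,22,0,0,0,-1],[28,0,22,0,0,0,-1],[28,0,22,0,0,0,-1],[28,0,22,0,0,0,-1],[28,0,22,0,0,0,-1]]' >/dev/null
python3 -c "
from h import *
to(.543,.161,.2,80)"
```

```text
tool shift mm [94.8 35.7 66.3] yaw 44.3 tcp [0.5227 0.0468 0.2346] t 6.6 F [ 1.2 -1.3 -4. ] gap 0.0268 tilt y [-0.032  0.015 -0.999]
ry needed -35.7
```

```bash
cat >> h.py <<'E'
_to=to
def to(x,y,z,yaw=None):
    _to(x,y,z,yaw)
    M=R.from_quat(get_obs()["tcp_rot"]).as_matrix()
    if yaw is not None:
        a=np.radians(yaw);T=np.c_[[np.cos(a),np.sin(a),0],[0,0,-1],[-np.sin(a),np.cos(a),0]]
        print("rotvec tool deg",np.degrees(R.from_matrix(M.T@T).as_rotvec()).round(1))
E
python3 -m crank '[[24,0,17,0,0,0,-1],[24,0,17,0,0,0,-1],[24,0,17,0,0,0,-1],[18,0,12,0,0,0,-1],[0,0,0,0,0,0,-1]]' >/dev/null
python3 -c "
from h import *
to(.543,.161,.2,80)"
```

```text
tool shift mm [-0.8 23.7 -7.9] yaw 44.7 tcp [0.5391 0.1668 0.224 ] t 7.02 F [ 0.1  0.4 -4.6] gap 0.027 tilt y [-0.047  0.016 -0.999]
ry needed -35.3
rotvec tool deg [ -2.8 -35.4  -0.5]
```

```bash

python3 -m crank '[[0,0,-2,-0.7,-7,0,-1],[0,0,-2,-0.7,-7,0,-1],[0,0,-2,-0.6,-7,0,-1],[0,0,-1,-0.6,-7,0,-1],[0,0,0,-0.3,-6,0,-1]]' >/dev/null
python3 -m crank '[[0,0,0,0,0,0,-1]]' >/dev/null
python3 - <<'E'
from h import *
to(.543,.161,.135,80)
t=read_camera("top");s=read_camera("scene")
crop(t,150,130,90,80,8,"pics/i1.png");crop(s,180,90,100,100,6,"pics/i2.png")
E
```

```text
tool shift mm [-0.4 74.7 -4. ] yaw 79.9 tcp [0.5407 0.1631 0.2097] t 7.52 F [-0.3 -0.1 -4.9] gap 0.0267 tilt y [-0.021 -0.014 -1.   ]
ry needed -0.1
rotvec tool deg [-1.1 -0.1 -1. ]
```

View pics/i1.png

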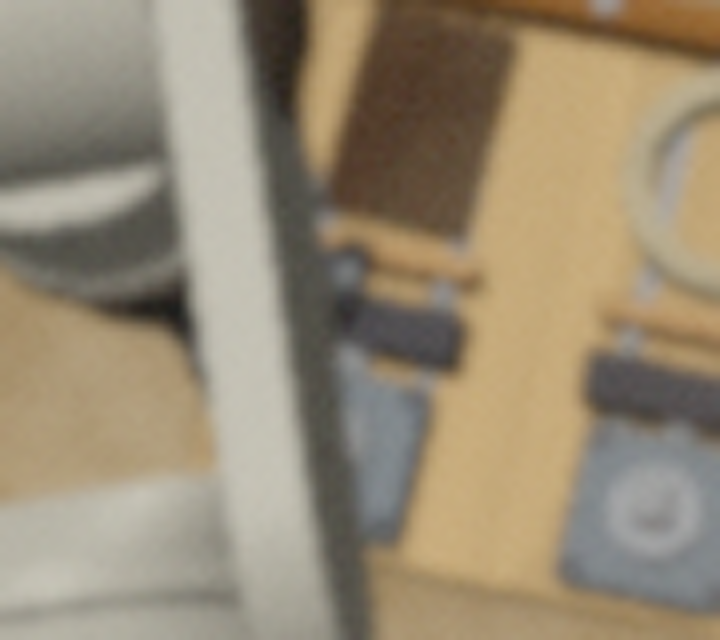

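View pics/i2.png

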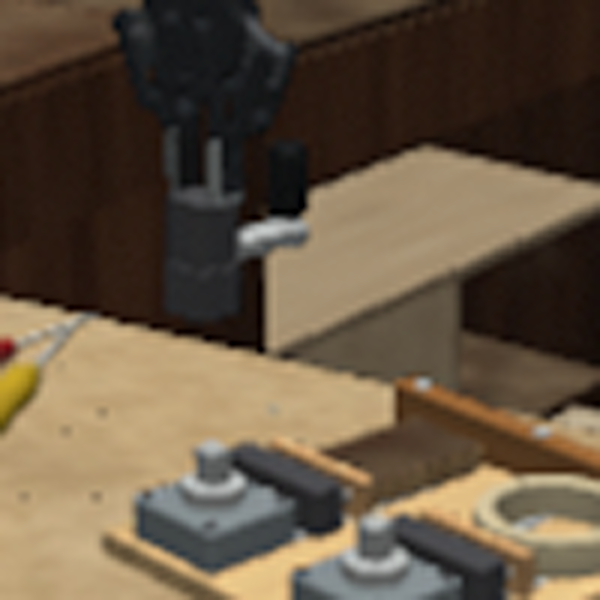

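```bash

python3 -m crank '[[0,14,-2,-0.5,0,-0.5,-1],[0,14,-2,-0.5,0,-0.5,-1],[0,12,0,0,0,0,-1],[0,0,0,0,0,0,-1]]' >/dev/null
python3 - <<'E'
from h import *
to(.543,.161,.135,80)
s=read_camera("scene")
o=get_obs();p=o["ee_pos"];M=R.from_quat(o["tcp_rot"]).as_matrix()
h=p+M[:,1]*.039+M[:,2]*.002
print("hub bottom est",h,"px",proj(s,h),"hub top px",proj(s,h-M[:,1]*.072),"knob top",proj(s,h-M[:,1]*.092-M[:,2]*.068))
print("shaft top px for est", proj(s,[.5411,.161,.084]),"collar",proj(s,[.5411,.161,.06]))
crop(s,190,110,60,70,9,"pics/i3.png")
E
```

```text
tool shift mm [-0.5 31.6  0.8] yaw 78.4 tcp [0.544  0.1613 0.1666] t 7.95 F [-0.6  0.2 -4.7] gap 0.0269 tilt y [-0.002  0.001 -1.   ]
ry needed -1.6
rotvec tool deg [-0.1 -1.6  0. ]
hub bottom est [0.54231202 0.16180037 0.12891384] px [214.30926956 152.11214221] hub top px [213.96311301 133.19185218] knob top [228.00794513 123.7150362 ]
shaft top px for est [214.51551212 163.69991799] collar [214.63657465 169.69928519]
```

View pics/i3.png

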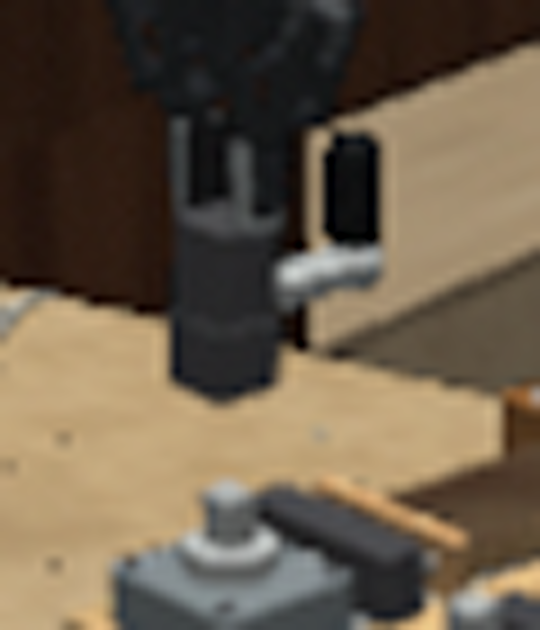

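```bash

python3 - <<'E'
from h import *
s=read_camera("scene")
o=get_obs();p=o["ee_pos"];M=R.from_quat(o["tcp_rot"]).as_matrix()
im=cv2.resize(s["color"][85:175,180:260,::-1],None,fx=8,fy=8,interpolation=cv2.INTER_CUBIC)
def dot(q,c):
    u=proj(s,q);cv2.circle(im,(int((u[0]-180+.5)*8),int((u[1]-85+.5)*8)),3,c,-1)
dot(p,(0,0,255))
for sg in(-1,1):
    for b in(0,19,73): dot(p+M[:,0]*sg*.016-M[:,1]*b*.001,(0,255,0))
    dot(p+M[:,0]*sg*.030,(255,255,0)); 
cv2.imwrite("pics/j1.png",im)
E
```

```text
(no output)
```

View pics/j1.png

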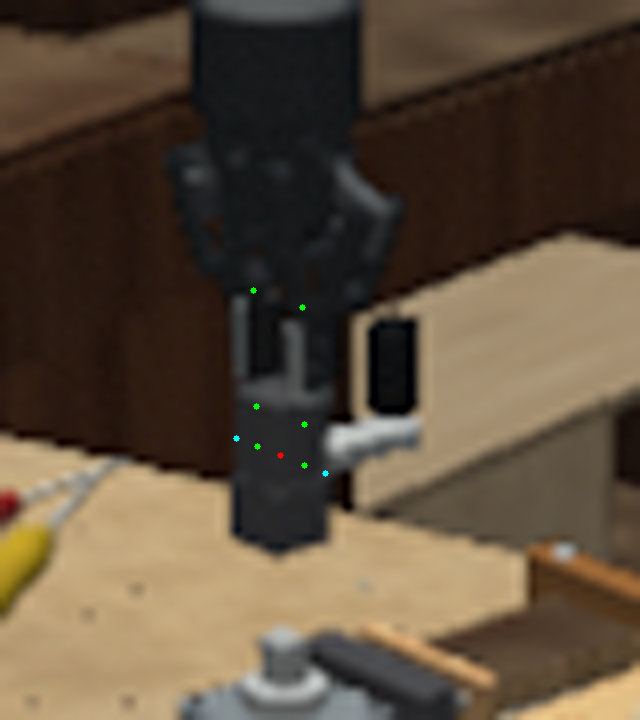

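```bash

python3 -m crank '[[-1.4,12,0.6,0,-1.5,0,-1],[0,12,0,0,0,0,-1],[0,10,0,0,0,0,-1],[0,0,0,0,0,0,-1]]' >/dev/null
python3 - <<'E'
from h import *
to(.5427,.1603,.123,80)
s=read_camera("scene")
crop(s,190,110,60,70,9,"pics/k1.png")
E
```

```text
tool shift mm [-0.6 13.3  2.6] yaw 79.6 tcp [0.5454 0.1604 0.1363] t 8.38 F [-0.9 -0.7 -4.6] gap 0.0268 tilt y [ 0.004  0.002 -1.   ]
ry needed -0.4
rotvec tool deg [ 0.2 -0.4  0.1]
```

View pics/k1.png

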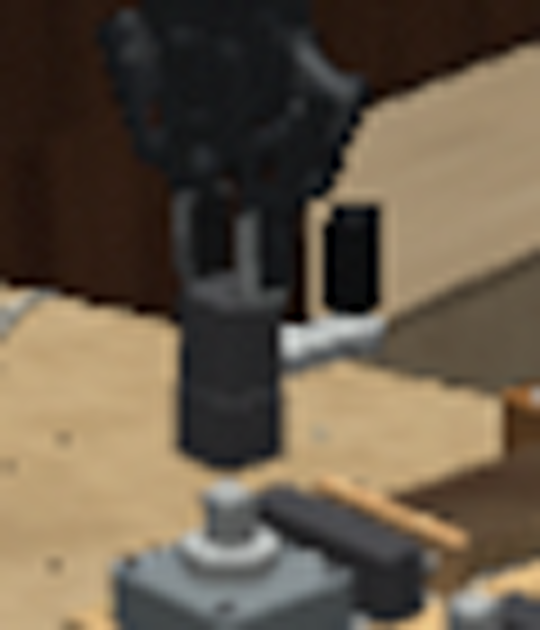

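```bash

python3 -m crank '[[-0.3,5,2.4,0,0,0,-1],[0,3,0,0,0,0,-1],[0,0,0,0,0,0,-1]]' >/dev/null
python3 - <<'E'
from h import *
to(.5427,.1603,.123,80)
E
```

```text
tool shift mm [-0.8  6.9  0.9] yaw 79.6 tcp [0.5437 0.1609 0.1299] t 8.68 F [-0.4  0.4 -4.2] gap 0.0271 tilt y [ 0.006  0.002 -1.   ]
ry needed -0.4
rotvec tool deg [ 0.3 -0.4  0.2]
```

```bash

python3 -m crank '[[-0.8,3,0.9,0.3,0,0.2,-1],[0,3,0,0,0,0,-1],[0,0,0,0,0,0,-1]]' |grep -E "pos|force"
python3 -m crank '[[0,2,0,0,0,0,-1],[0,2,0,0,0,0,-1]]' |grep -E "pos|force"
python3 - <<'E'
from h import *
to(.5427,.1603,.123,80)
E
```

```text
ee_pos: [0.5428, 0.1603, 0.124]
wrist_force: [-0.9, -0.7, -4.5]
ee_pos: [0.543, 0.1603, 0.1201]
wrist_force: [-0.0, -0.1, -3.7]
tool shift mm [-0.1 -2.9  0.3] yaw 79.5 tcp [0.543  0.1603 0.1201] t 9.1 F [-0.  -0.1 -3.7] gap 0.0268 tilt y [ 0.001 -0.    -1.   ]
ry needed -0.5
rotvec tool deg [ 0.1 -0.5 -0. ]
```

```bash

python3 -m crank '[[0,2,0,0,0,0,-1],[0,1,0,0,0,0,-1]]' |grep -E "pos|force"
python3 -m crank '[[0,1.5,0,0,0,0,-1],[0,0,0,0,0,0,-1]]' |grep -E "pos|force"
python3 -c "
from h import *
print(get_obs()['wrist_torque'])
to(.5427,.1603,.099,80)"
```

```text
ee_pos: [0.5431, 0.1603, 0.1167]
wrist_force: [0.1, -0.1, -5.0]
ee_pos: [0.543, 0.1603, 0.1148]
wrist_force: [-0.2, 0.5, -4.6]
[-0.01232547  0.0078917  -0.00863743]
tool shift mm [-0.1 15.8  0.3] yaw 79.5 tcp [0.543  0.1603 0.1148] t 9.43 F [-0.2  0.5 -4.6] gap 0.0266 tilt y [ 0.001 -0.    -1.   ]
ry needed -0.5
rotvec tool deg [ 0.1 -0.5 -0. ]
```

```bash

python3 -m crank '[[0,2,0,0,0,0,-1],[0,2,0,0,0,0,-1],[0,2,0,0,0,0,-1]]' |grep -E "pos|force"
python3 -m crank '[[0,2,0,0,0,0,-1],[0,2,0,0,0,0,-1],[0,2,0,0,0,0,-1]]' |grep -E "pos|force"
python3 - <<'E'
from h import *
print(get_obs()['wrist_torque'])
to(.5427,.1603,.099,80)
s=read_camera("scene")
crop(s,190,110,60,70,9,"pics/k2.png")
E
```

```text
ee_pos: [0.5433, 0.1603, 0.1087]
wrist_force: [0.1, -0.7, -3.9]
ee_pos: [0.5432, 0.1603, 0.102]
wrist_force: [-0.3, 0.7, -4.6]
[ 0.02841655 -0.03089669  0.0073038 ]
tool shift mm [-0.1  3.   0.5] yaw 79.5 tcp [0.5432 0.1603 0.102 ] t 9.93 F [-0.3  0.7 -4.6] gap 0.0268 tilt y [ 0.002 -0.    -1.   ]
ry needed -0.5
rotvec tool deg [ 0.1 -0.5  0. ]
```

View pics/k2.png

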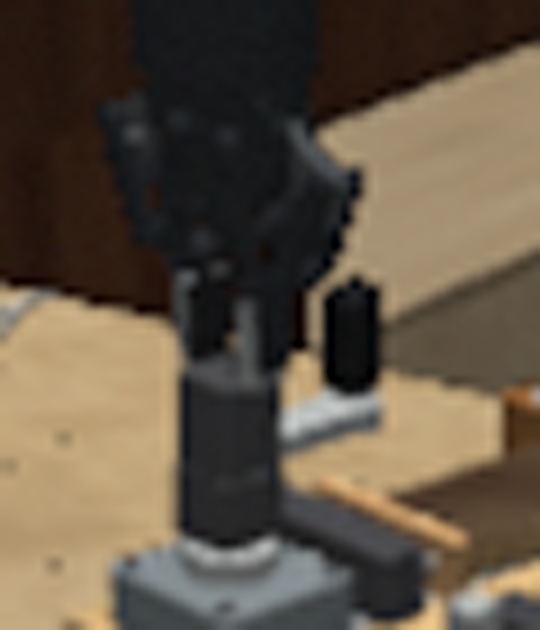

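It went on first time: the hub is on the shaft, just above the collar at (230,548) in the crop. I'll finish the last few mm by feel.

```bash

python3 -m crank '[[0,1.5,0,0,0,0,-1],[0,1.5,0,0,0,0,-1]]' |grep -E "pos|force"
python3 -m crank '[[0,1.5,0,0,0,0,-1],[0,1.5,0,0,0,0,-1]]' |grep -E "pos|force"
```

```text
ee_pos: [0.5434, 0.1605, 0.0989]
wrist_force: [-2.8, 1.0, 18.1]
ee_pos: [0.5449, 0.1607, 0.099]
wrist_force: [-3.8, -2.2, 16.9]
```

```bash

python3 -m crank '[[0,1.5,0,0,0,0,-1],[0,0,0,0,0,0,-1]]' |grep -E "pos|force"
```

```text
ee_pos: [0.5458, 0.1606, 0.0998]
wrist_force: [-2.9, -0.5, -5.1]
```

```bash

python3 -m crank '[[0,0,0,0,0,0,-0.4],[0,0,0,0,0,0,0],[0,0,0,0,0,0,0.3],[0,0,0,0,0,0,0.6],[0,0,0,0,0,0,0.6]]' 30|grep -E "pos|force|gap"
python3 -m crank '[[0,-25,0,0,0,0,1],[0,-35,0,0,0,0,1],[0,-35,0,0,0,0,1],[0,-35,0,0,0,0,1],[0,-15,0,0,0,0,1]]' |grep -E "pos|force|gap"
python3 - <<'E'
from h import *
to(.5427,.1603,.2,80)
s=read_camera("scene");t=read_camera("top")
crop(s,190,110,60,70,9,"pics/k3.png")
cv2.imwrite("pics/k4.png",t["color"][:,:,::-1])
E
```

```text
ee_pos: [0.5463, 0.1607, 0.1003]
wrist_force: [0.6, 0.3, -0.2]
finger_gap: 0.0686
ee_pos: [0.5425, 0.1604, 0.2464]
wrist_force: [0.1, -0.1, 0.1]
finger_gap: 0.0854
tool shift mm [-0.1 46.4 -0. ] yaw 79.5 tcp [0.5425 0.1604 0.2464] t 11.32 F [ 0.1 -0.1  0.1] gap 0.0854 tilt y [ 0.004 -0.    -1.   ]
ry needed -0.5
rotvec tool deg [ 0.2 -0.5  0. ]
```

View pics/k3.png

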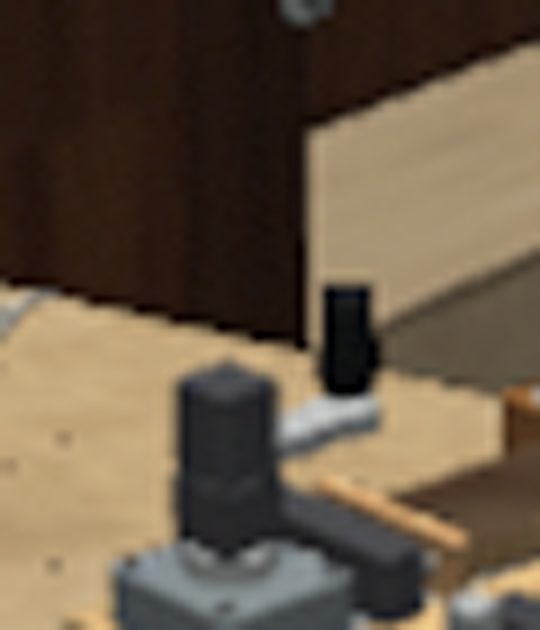

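View pics/k4.png

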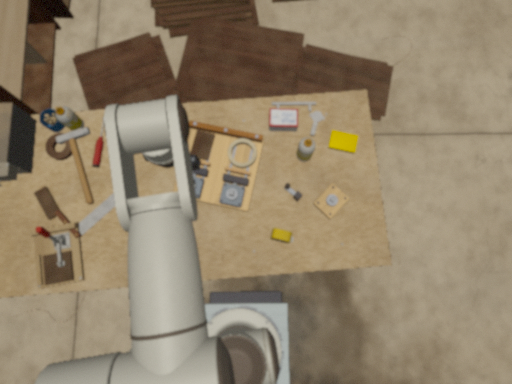

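```bash

python3 - <<'E'
from h import *
np.set_printoptions(precision=4,suppress=True)
s=read_camera("scene");t=read_camera("top")
K=lambda x,y:(190+(x+.5)/9-.5,110+(y+.5)/9-.5)
print("knob",plane(s,*K(349,292),.152),"knob mid",plane(s,*K(349,338),.129))
print("hub top",plane(s,*K(228,375),.132))
for a in range(-40,40,10):
    k=np.array([.5425+.068*np.cos(np.radians(a)),.1605+.068*np.sin(np.radians(a)),.152]);u=proj(s,k);print(a,k,(u-[190,110]+.5)*9)
crop(t,160,120,80,80,8,"pics/k5.png")
E
```

```text
knob [0.606  0.1448 0.152 ] knob mid [0.612  0.1492 0.129 ]
hub top [0.5443 0.1606 0.132 ]
-40 [0.5946 0.1168 0.152 ] [389.9057 314.8485]
-30 [0.6014 0.1265 0.152 ] [379.8072 305.0006]
-20 [0.6064 0.1372 0.152 ] [365.2326 296.0126]
-10 [0.6095 0.1487 0.152 ] [346.6663 288.1251]
0 [0.6105 0.1605 0.152 ] [324.6814 281.5427]
10 [0.6095 0.1723 0.152 ] [299.9222 276.4318]
20 [0.6064 0.1838 0.152 ] [273.0881 272.9194]
30 [0.6014 0.1945 0.152 ] [244.918 271.092]
```

View pics/k5.png

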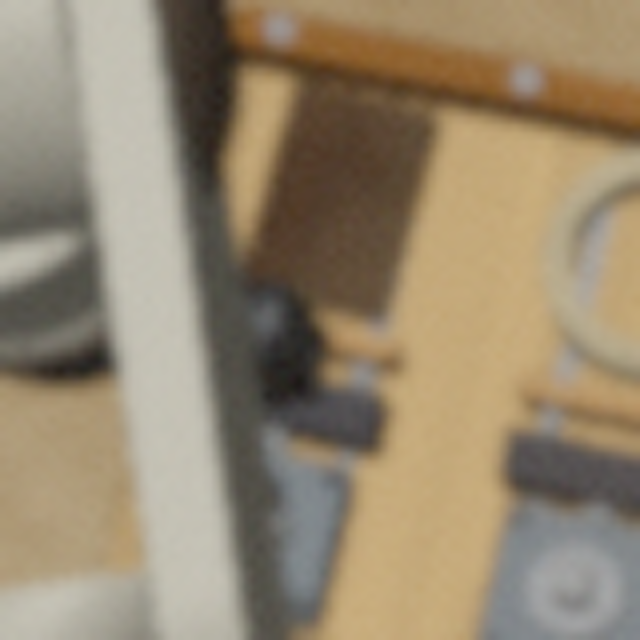

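```bash

python3 - <<'E'
from h import *
from scipy.ndimage import map_coordinates
np.set_printoptions(precision=1,suppress=True)
t=read_camera("top");g=np.load("top_g.npy").astype(float)
yw=np.radians(-12.6);X=np.array([np.cos(yw),np.sin(yw)]);Y=np.array([-np.sin(yw),np.cos(yw)])
# origin from both collars
cl=plane(t,189.25,184.4,.06)[:2];cr=plane(t,231.3,193.0,.06)[:2]
print("yaw",np.degrees(np.arctan2(-(cl-cr)[0],(cl-cr)[1])))
O=(cl+cr)/2+.120*X;print("O",O)
for nm,yy in(("L",range(50,96,5)),("R",range(-94,-50,5))):
  for z in(.054,):
    pr=[]
    for x in range(-110,-0,2):
        v=[]
        for y in yy:
            p=proj(t,np.r_[O+X*x*.001+Y*y*.001,z]);v.append([map_coordinates(g[:,:,c],[[p[1]],[p[0]]],order=1)[0] for c in range(3)])
        pr.append((x,*np.mean(v,0).astype(int)))
    print(nm,z,[tuple(int(q) for q in p) for p in pr])
E
```

```text
yaw -12.42456288835301
O [0.6 0.1]
L 0.054 [(-110, 144, 146, 147), (-108, 143, 146, 148), (-106, 142, 145, 147), (-104, 140, 143, 146), (-102, 136, 141, 143), (-100, 132, 137, 140), (-98, 129, 134, 138), (-96, 126, 132, 135), (-94, 126, 130, 133), (-92, 128, 130, 131), (-90, 132, 131, 128), (-88, 137, 133, 125), (-86, 140, 132, 119), (-84, 138, 127, 112), (-82, 128, 117, 102), (-80, 112, 102, 89), (-78, 95, 87, 78), (-76, 81, 76, 72), (-74, 75, 72, 72), (-72, 75, 72, 74), (-70, 76, 74, 76), (-68, 77, 74, 77), (-66, 77, 75, 77), (-64, 78, 75, 78), (-62, 79, 76, 78), (-60, 82, 78, 79), (-58, 90, 84, 81), (-56, 104, 94, 85), (-54, 123, 108, 91), (-52, 140, 121, 97), (-50, 151, 130, 101), (-48, 154, 133, 100), (-46, 149, 127, 95), (-44, 141, 118, 86), (-42, 135, 111, 78), (-40, 140, 113, 78), (-38, 152, 122, 83), (-36, 165, 132, 90), (-34, 174, 141, 97), (-32, 177, 145, 102), (-30, 176, 146, 104), (-28, 171, 143, 103), (-26, 161, 136, 99), (-24, 147, 124, 90), (-22, 130, 109, 79), (-20, 114, 93, 67), (-18, 102, 82, 59), (-16, 95, 75, 54), (-14, 91, 72, 51), (-12, 90, 71, 51), (-10, 91, 7
[... 551 characters left out ...]
, (-66, 85, 80, 80), (-64, 88, 82, 81), (-62, 95, 87, 83), (-60, 108, 96, 86), (-58, 125, 109, 90), (-56, 143, 122, 95), (-54, 156, 132, 99), (-52, 160, 136, 99), (-50, 156, 132, 95), (-48, 147, 122, 86), (-46, 140, 114, 79), (-44, 140, 112, 76), (-42, 150, 120, 81), (-40, 163, 130, 89), (-38, 173, 139, 96), (-36, 178, 145, 101), (-34, 180, 148, 104), (-32, 179, 149, 106), (-30, 175, 147, 106), (-28, 167, 142, 103), (-26, 157, 135, 100), (-24, 148, 130, 99), (-22, 146, 131, 103), (-20, 150, 137, 110), (-18, 157, 145, 118), (-16, 165, 153, 126), (-14, 171, 159, 130), (-12, 175, 162, 132), (-10, 178, 163, 132), (-8, 181, 163, 129), (-6, 183, 163, 126), (-4, 184, 162, 123), (-2, 185, 161, 120)]
```

Seated: it made contact at exactly collar height (bottom about 0.060), and the crank stands on its own with its knob at (349,292) in the crop, yaw about -11°. I'll go to the knob next.

```bash

python3 -m crank '[[0,0,-34,0,0,0,1],[0,0,-33,0,0,0,1],[0,20,0,0,0,0,1],[0,20,0,0,0,0,1],[0,10,0,0,0,0,1]]' >/dev/null
python3 -c "
from h import *
to(.6088,.1484,.116,80)"
```

```text
tool shift mm [ 1.  68.8  0.1] yaw 79.6 tcp [0.6091 0.1475 0.1848] t 11.98 F [-0.4  0.  -0.9] gap 0.0855 tilt y [-0.006 -0.001 -1.   ]
ry needed -0.4
rotvec tool deg [-0.3 -0.4 -0.1]
```

```bash

python3 -m crank '[[1,20,0,0,0,0,1],[0,20,0,0,0,0,1],[0,20,0,0,0,0,1],[0,8,0,0,0,0,1],[0,0,0,0,0,0,0.3]]' 30|grep -E "pos|force|gap"
python3 -m crank '[[0,0,0,0,0,0,0],[0,0,0,0,0,0,-0.2],[0,0,0,0,0,0,-0.4],[0,0,0,0,0,0,-1],[0,0,0,0,0,0,-1]]' 30|grep -E "pos|force|gap"
python3 - <<'E'
from h import *
to(.6088,.1484,.116,80)
s=read_camera("scene")
crop(s,190,90,60,80,9,"pics/l1.png")
E
```

```text
ee_pos: [0.6049, 0.1482, 0.1072]
wrist_force: [-0.4, -0.3, 0.2]
finger_gap: 0.0757
ee_pos: [0.6056, 0.1485, 0.1106]
wrist_force: [-1.5, -0.3, -2.4]
finger_gap: 0.0235
tool shift mm [ 0.5 -5.4 -3.1] yaw 79.6 tcp [0.6056 0.1485 0.1106] t 12.82 F [-1.5 -0.3 -2.4] gap 0.0235 tilt y [-0.014 -0.002 -1.   ]
ry needed -0.4
rotvec tool deg [-0.8 -0.4 -0.2]
```

View pics/l1.png

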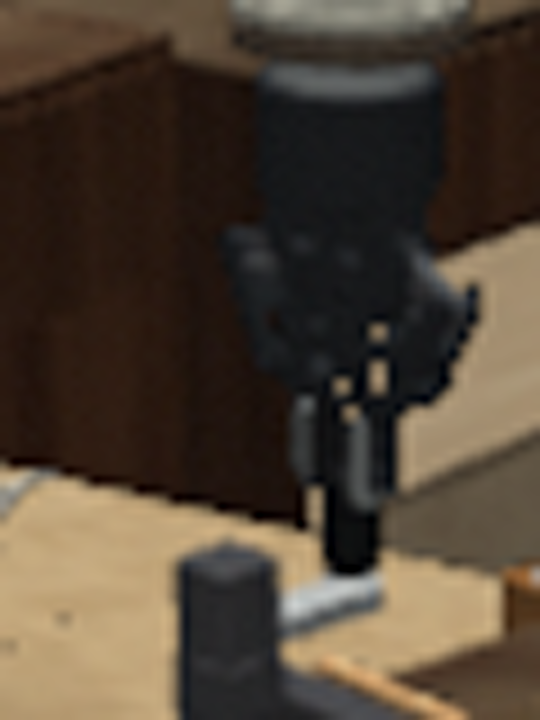

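```bash
cat >> h.py <<'E'
def plan(cx,cy,n=5,step=15,z=.1105,yaw=79.6):
    o=get_obs();M=R.from_quat(o["tcp_rot"]).as_matrix();p=o["ee_pos"]
    d=p[:2]-[cx,cy];ph=np.degrees(np.arctan2(d[1],d[0]))
    print("t %.2f phi %.1f r %.1f z %.4f"%(o["time_s"],ph,1e3*np.hypot(*d),p[2]),"F",o["wrist_force"].round(1),"T",o["wrist_torque"].round(2),"gap",round(o["finger_gap"],4),"q6 %.2f"%o["joint_positions"][5])
    a=np.radians(yaw);T=np.c_[[np.cos(a),np.sin(a),0],[0,0,-1],[-np.sin(a),np.cos(a),0]]
    rv=np.degrees(R.from_matrix(M.T@T).as_rotvec());print("rv",rv.round(1))
    q=p
    for k in range(1,n+1):
        b=np.radians(ph-step*k);w=np.array([cx+.068*np.cos(b),cy+.068*np.sin(b),z])
        s=T.T@(w-q)*1e3;print("[%.1f,%.1f,%.1f,0,0,0,-1]"%tuple(s+0.0),end=",");q=w
    print()
E
python3 -c "
from h import *
plan(.5388,.1615)"
```

```text
t 12.87 phi -11.0 r 68.0 z 0.1106 F [-0.6  0.1 -1.1] T [0.05 0.02 0.02] gap 0.0235 q6 -1.27
rv [-0.8 -0.  -0.2]
[-17.6,0.1,2.5,0,0,0,-1],[-16.3,0.0,7.0,0,0,0,-1],[-14.0,0.0,11.0,0,0,0,-1],[-10.7,0.0,14.2,0,0,0,-1],[-6.6,0.0,16.5,0,0,0,-1],
```

```bash

python3 -m crank '[[-17.6,0,2.5,-0.5,0,0,-1],[-16.3,0,7,0,0,0,-1]]' 40|grep -E "force"
python3 -c "
from h import *
plan(.5388,.1615)"
```

```text
wrist_force: [-0.1, 2.7, -4.3]
t 13.03 phi -39.4 r 67.6 z 0.1111 F [-0.1  2.7 -4.3] T [ 0.5  -0.09 -0.01] gap 0.0225 q6 -1.32
rv [-0.2  0.1 -0.2]
[-14.5,0.6,10.2,0,0,0,-1],[-11.1,0.0,13.9,0,0,0,-1],[-7.1,0.0,16.3,0,0,0,-1],[-2.6,0.0,17.6,0,0,0,-1],[2.0,0.0,17.6,0,0,0,-1],
```

Turning smoothly at low force. Continuing.

```bash

python3 -m crank '[[-14.5,0.3,10.2,0,0,0,-1],[-11.1,0,13.9,0,0,0,-1],[-7.1,0,16.3,0,0,0,-1]]'|grep -E "force"
python3 - <<'E'
from h import *
plan(.5388,.1615)
s=read_camera("scene")
crop(s,180,90,70,80,9,"pics/l2.png")
E
```

```text
wrist_force: [1.5, 11.5, -9.4]
t 13.28 phi -85.4 r 68.8 z 0.1103 F [ 1.5 11.5 -9.4] T [ 2.05 -0.27  0.02] gap 0.0227 q6 -1.36
rv [-0.2  0.1 -0. ]
[-1.6,-0.2,17.8,0,0,0,-1],[2.3,0.0,17.6,0,0,0,-1],[6.8,0.0,16.4,0,0,0,-1],[10.8,0.0,14.1,0,0,0,-1],[14.1,0.0,10.8,0,0,0,-1],
```

View pics/l2.png

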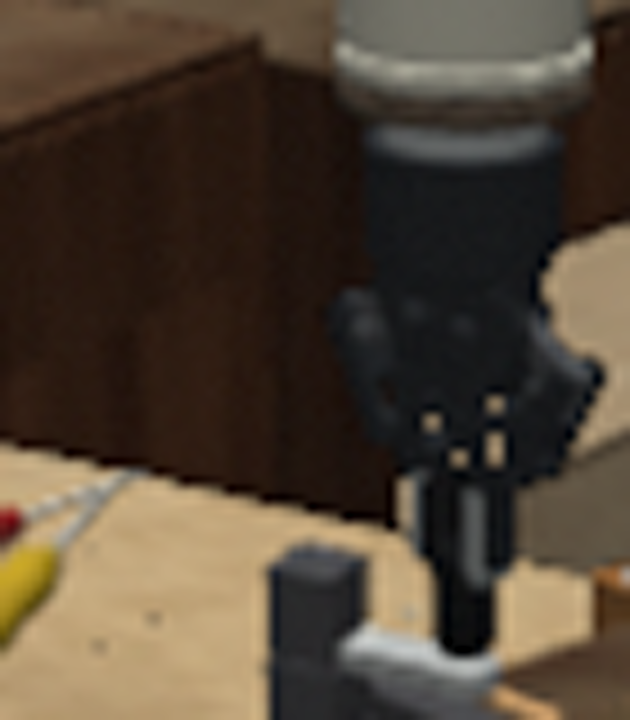

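```bash

python3 -c "
from h import *
plan(.5388,.163,z=.1092)"
```

```text
t 13.33 phi -87.7 r 70.0 z 0.1102 F [ 3.4  7.2 -4.3] T [ 1.09 -0.26  0.05] gap 0.0224 q6 -1.36
rv [-0.3  0.1 -0. ]
[0.4,1.0,18.1,0,0,0,-1],[3.0,0.0,17.5,0,0,0,-1],[7.4,0.0,16.1,0,0,0,-1],[11.4,0.0,13.6,0,0,0,-1],[14.5,0.0,10.2,0,0,0,-1],
```

```bash

python3 -m crank '[[0.4,1,18.1,0,0,0,-1],[3,0,17.5,0,0,0,-1],[7.4,0,16.1,0,0,0,-1]]'|grep -E "force"
python3 -c "
from h import *
plan(.5388,.163,z=.1092)"
```

```text
wrist_force: [9.0, 7.7, -13.9]
t 13.58 phi -131.0 r 69.5 z 0.1107 F [  9.    7.7 -13.9] T [ 1.13 -1.59  0.02] gap 0.0225 q6 -1.32
rv [-0.  -0.  -0.1]
[12.3,1.5,13.2,0,0,0,-1],[14.2,0.0,10.7,0,0,0,-1],[16.5,0.0,6.6,0,0,0,-1],[17.6,0.0,2.1,0,0,0,-1],[17.6,0.0,-2.5,0,0,0,-1],
```

```bash

python3 -m crank '[[11.5,2.5,13,0,0,0,-1],[14.2,0.5,10,0,0,0,-1]]'|grep -E "force"
python3 -c "
from h import *
plan(.5395,.164,z=.1082)"
```

```text
wrist_force: [1.1, -2.5, -0.4]
t 13.75 phi -159.4 r 70.3 z 0.1092 F [ 1.1 -2.5 -0.4] T [-0.38 -0.28  0.01] gap 0.0227 q6 -1.25
rv [ 0.1 -0.1 -0.1]
[17.4,1.0,5.1,0,0,0,-1],[17.6,0.0,2.6,0,0,0,-1],[17.6,0.0,-2.0,0,0,0,-1],[16.5,0.0,-6.5,0,0,0,-1],[14.3,0.0,-10.6,0,0,0,-1],
```

```bash

python3 -c "
from h import *
plan(.5385,.1635,z=.1085)"
python3 -m crank '[[17.5,0.7,4,0,0,0,-1],[17.6,0,1,0,0,0,-1],[17.4,0,-3,0,0,0,-1]]'|grep -E "force"
python3 -c "
from h import *
plan(.5385,.1635,z=.1085)"
```

```text
t 13.75 phi -159.5 r 69.2 z 0.1092 F [ 1.1 -2.5 -0.4] T [-0.38 -0.28  0.01] gap 0.0227 q6 -1.25
rv [ 0.1 -0.1 -0.1]
[16.9,0.7,6.1,0,0,0,-1],[17.6,0.0,2.6,0,0,0,-1],[17.6,0.0,-2.0,0,0,0,-1],[16.5,0.0,-6.5,0,0,0,-1],[14.3,0.0,-10.6,0,0,0,-1],
wrist_force: [7.9, -6.8, -11.5]
t 14.00 phi 154.3 r 66.3 z 0.1110 F [  7.9  -6.8 -11.5] T [-1.24 -1.22 -0.01] gap 0.0224 q6 -1.15
rv [ 0.2 -0.2 -0.2]
[16.8,2.5,-5.3,0,0,0,-1],[14.0,0.0,-10.9,0,0,0,-1],[10.7,0.0,-14.1,0,0,0,-1],[6.7,0.0,-16.4,0,0,0,-1],[2.2,0.0,-17.6,0,0,0,-1],
```

```bash

python3 - <<'E'
from h import *
s=read_camera("scene")
crop(s,170,90,70,80,9,"pics/l3.png")
plan(.5385,.1635,z=.1085)
E
```

```text
t 14.05 phi 152.2 r 66.1 z 0.1109 F [ 0.6 -0.3 -5.7] T [-0.38 -0.29 -0.04] gap 0.0228 q6 -1.15
rv [ 0.2 -0.2 -0.1]
[16.7,2.4,-5.6,0,0,0,-1],[13.6,0.0,-11.4,0,0,0,-1],[10.2,0.0,-14.5,0,0,0,-1],[6.1,0.0,-16.7,0,0,0,-1],[1.6,0.0,-17.7,0,0,0,-1],
```

View pics/l3.png

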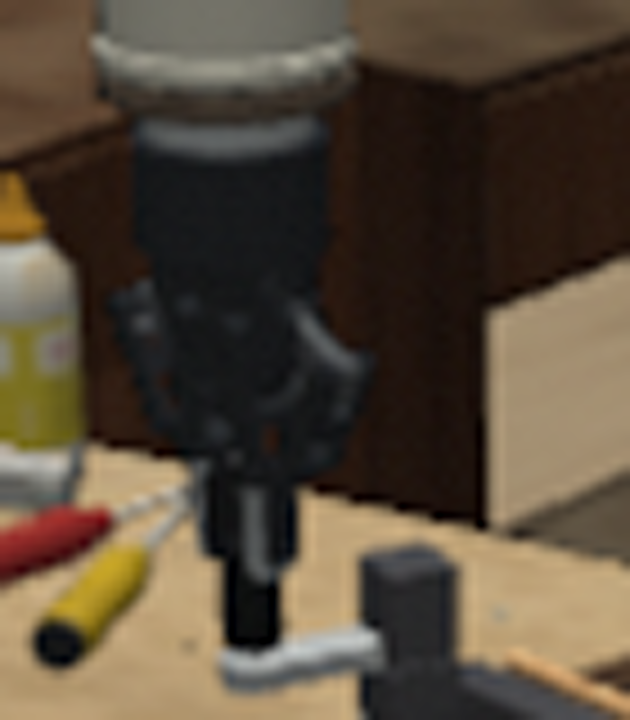

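```bash

python3 -c "
from h import *
plan(.5385,.160,z=.109)"
```

```text
t 14.05 phi 149.6 r 67.8 z 0.1109 F [ 0.6 -0.3 -5.7] T [-0.38 -0.29 -0.04] gap 0.0228 q6 -1.15
rv [ 0.2 -0.2 -0.1]
[15.8,1.9,-8.0,0,0,0,-1],[13.1,0.0,-12.0,0,0,0,-1],[9.5,0.0,-15.0,0,0,0,-1],[5.3,0.0,-16.9,0,0,0,-1],[0.8,0.0,-17.7,0,0,0,-1],
```

```bash

python3 -m crank '[[15.8,1.5,-8,0,0,0,-1],[13.1,0.5,-12,0,0,0,-1],[9.5,0.3,-15,0,0,0,-1],[5.3,0.3,-16.9,0,0,0,-1]]'|grep -E "force"
python3 -c "
from h import *
plan(.5385,.160,z=.109)"
```

```text
wrist_force: [-1.5, -7.3, -4.6]
t 14.38 phi 89.9 r 70.0 z 0.1101 F [-1.5 -7.3 -4.6] T [-1.45  0.42  0.02] gap 0.0225 q6 -1.11
rv [ 0.3 -0.  -0.2]
[-1.1,1.1,-18.1,0,0,0,-1],[-3.8,0.0,-17.3,0,0,0,-1],[-8.1,0.0,-15.8,0,0,0,-1],[-11.9,0.0,-13.1,0,0,0,-1],[-14.9,0.0,-9.6,0,0,0,-1],
```

```bash

python3 -m crank '[[-1.1,1,-18.1,0.2,0,-0.2,-1],[-3.8,0.3,-17.3,0,0,0,-1],[-8.1,0.3,-15.8,0,0,0,-1],[-11.9,0.3,-13.1,0,0,0,-1]]'|grep -E "force"
python3 -c "
from h import *
plan(.5385,.160,z=.109)"
```

```text
wrist_force: [-6.2, -1.0, -2.7]
t 14.72 phi 30.5 r 71.2 z 0.1092 F [-6.2 -1.  -2.7] T [-0.46  1.29  0.02] gap 0.0226 q6 -1.20
rv [-0.   0.2  0. ]
[-16.9,0.2,-7.3,0,0,0,-1],[-16.8,0.0,-5.6,0,0,0,-1],[-17.7,0.0,-1.0,0,0,0,-1],[-17.4,0.0,3.6,0,0,0,-1],[-15.9,0.0,8.0,0,0,0,-1],
```

```bash

python3 -m crank '[[-16.9,0.2,-7.3,0,0,0,-1],[-16.8,0.2,-5.6,0,0,0,-1],[-17,0.2,-1,0,0,0,-1],[0,0,0,0,0,0,-1]]'|grep -E "force"
python3 - <<'E'
from h import *
plan(.5385,.160,z=.109)
s=read_camera("scene");t=read_camera("top")
crop(s,185,90,90,90,8,"pics/m1.png");crop(t,170,110,80,90,7,"pics/m2.png")
E
```

```text
wrist_force: [-4.1, 1.2, -1.7]
t 15.05 phi -15.8 r 70.6 z 0.1085 F [-4.1  1.2 -1.7] T [ 0.22  0.56 -0.  ] gap 0.0226 q6 -1.29
rv [-0.1  0.2  0.1]
[-17.1,-0.5,6.5,0,0,0,-1],[-15.7,0.0,8.3,0,0,0,-1],[-13.0,0.0,12.1,0,0,0,-1],[-9.4,0.0,15.0,0,0,0,-1],[-5.2,0.0,17.0,0,0,0,-1],
```

View pics/m1.png

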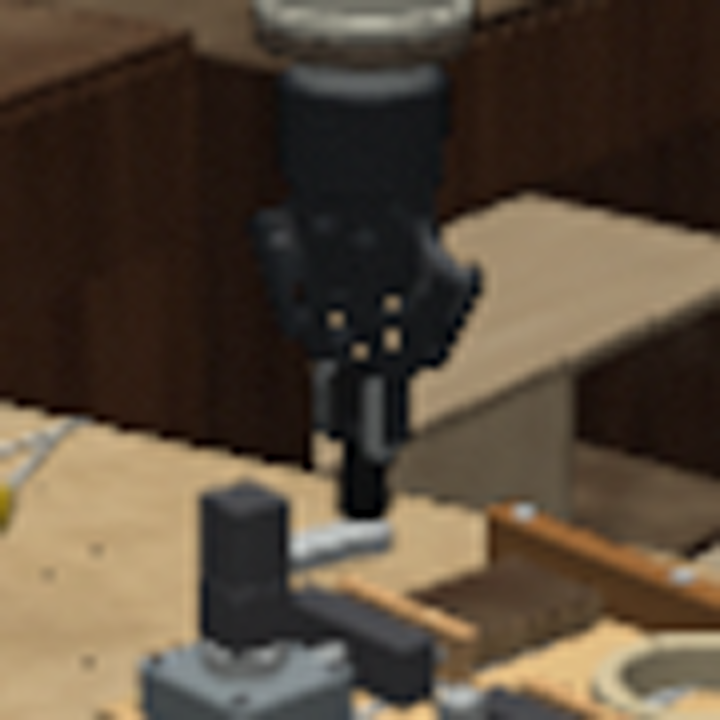

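View pics/m2.png

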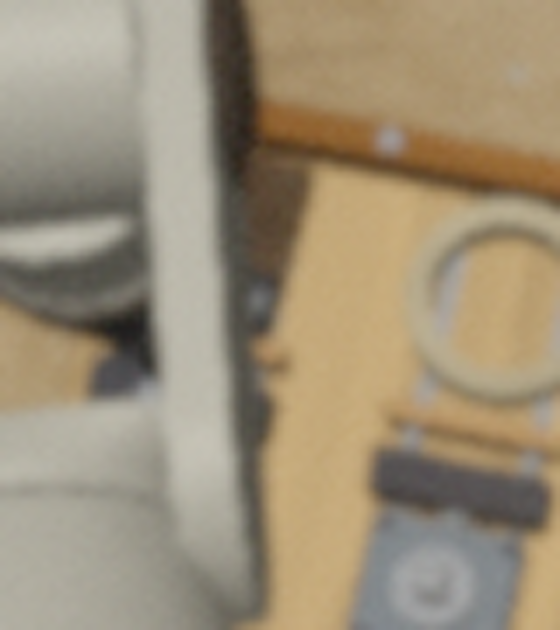

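One full turn is done: the crank is still down on the collar and the jaw has moved forward. On to the second turn.

```bash

python3 -m crank '[[-16.8,-0.2,5.5,0,0,0,-1],[-15.7,0.2,8.3,0,0,0,-1],[-13,0.2,12.1,0,0,0,-1],[-9.4,0.2,15,0,0,0,-1]]'|grep -E "force"
python3 -c "
from h import *
plan(.539,.160,z=.1085)"
```

```text
wrist_force: [2.1, -0.6, -0.8]
t 15.48 phi -71.2 r 66.6 z 0.1104 F [ 2.1 -0.6 -0.8] T [-0.   -0.38 -0.  ] gap 0.0226 q6 -1.36
rv [0.5 0.4 0.3]
[-7.8,1.9,15.8,0,0,0,-1],[-2.1,0.0,17.6,0,0,0,-1],[2.5,0.0,17.6,0,0,0,-1],[7.0,0.0,16.3,0,0,0,-1],[11.0,0.0,13.9,0,0,0,-1],
```

```bash

python3 -m crank '[[-6.5,1.9,16,0.4,0.3,0.3,-1],[-2.1,0.2,17.6,0,0,0,-1],[2.5,0.2,17.6,0,0,0,-1],[7,0.2,16.3,0,0,0,-1]]'|grep -E "force"
python3 -c "
from h import *
plan(.539,.160,z=.1085)"
```

```text
wrist_force: [5.7, 1.8, -6.7]
t 15.82 phi -130.9 r 67.3 z 0.1101 F [ 5.7  1.8 -6.7] T [ 0.33 -0.87 -0.03] gap 0.0226 q6 -1.32
rv [0.6 0.  0.1]
[10.3,1.6,14.4,0,0,0,-1],[14.2,0.0,10.7,0,0,0,-1],[16.5,0.0,6.7,0,0,0,-1],[17.6,0.0,2.2,0,0,0,-1],[17.6,0.0,-2.5,0,0,0,-1],
```

```bash

python3 -m crank '[[10.5,1.6,14,0.5,0,0,-1],[14.2,0.2,10.7,0,0,0,-1],[16.5,0.2,6.7,0,0,0,-1],[17.6,0.2,2.2,0,0,0,-1]]'|grep -E "force"
python3 -c "
from h import *
plan(.539,.160,z=.1085)"
```

```text
wrist_force: [12.1, -4.1, -12.9]
t 16.15 phi 167.7 r 69.0 z 0.1104 F [ 12.1  -4.1 -12.9] T [-0.94 -1.95  0.01] gap 0.0228 q6 -1.18
rv [ 0.6 -0.   0.1]
[17.5,1.9,-3.9,0,0,0,-1],[16.2,0.0,-7.3,0,0,0,-1],[13.7,0.0,-11.3,0,0,0,-1],[10.3,0.0,-14.4,0,0,0,-1],[6.2,0.0,-16.6,0,0,0,-1],
```

```bash

python3 -m crank '[[17,1.9,-5,0.5,0,0,-1],[16,0.3,-7.5,0,0,0,-1],[13.7,0.3,-11.3,0,0,0,-1],[10.3,0.2,-14.4,0,0,0,-1]]'|grep -E "force"
python3 -c "
from h import *
plan(.539,.160,z=.1085)"
```

```text
wrist_force: [2.7, -17.1, -13.6]
t 16.48 phi 106.1 r 71.1 z 0.1100 F [  2.7 -17.1 -13.6] T [-3.28 -0.46 -0.06] gap 0.0227 q6 -1.11
rv [ 0.4  0.2 -0.1]
[3.0,1.5,-18.2,0,0,0,-1],[1.2,0.0,-17.7,0,0,0,-1],[-3.4,0.0,-17.4,0,0,0,-1],[-7.8,0.0,-15.9,0,0,0,-1],[-11.7,0.0,-13.4,0,0,0,-1],
```

```bash

python3 -m crank '[[2,1.5,-18,0.3,0.2,0,-1],[0,0.3,-17.7,0,0,0,-1],[-4.5,0.3,-16.9,0,0,0,-1],[0,0,0,0,0,0,-1]]'|grep -E "force"
python3 - <<'E'
from h import *
plan(.539,.160,z=.1085)
s=read_camera("scene");t=read_camera("top")
crop(s,195,130,80,60,9,"pics/n1.png");crop(t,150,110,100,100,6,"pics/n2.png")
E
```

```text
wrist_force: [-3.3, -5.6, -3.5]
t 16.82 phi 59.7 r 71.0 z 0.1095 F [-3.3 -5.6 -3.5] T [-1.    0.64 -0.  ] gap 0.0229 q6 -1.15
rv [0.3 0.3 0. ]
[-11.0,1.0,-14.8,0,0,0,-1],[-12.0,0.0,-13.1,0,0,0,-1],[-14.9,0.0,-9.6,0,0,0,-1],[-16.9,0.0,-5.4,0,0,0,-1],[-17.7,0.0,-0.8,0,0,0,-1],
```

View pics/n1.png

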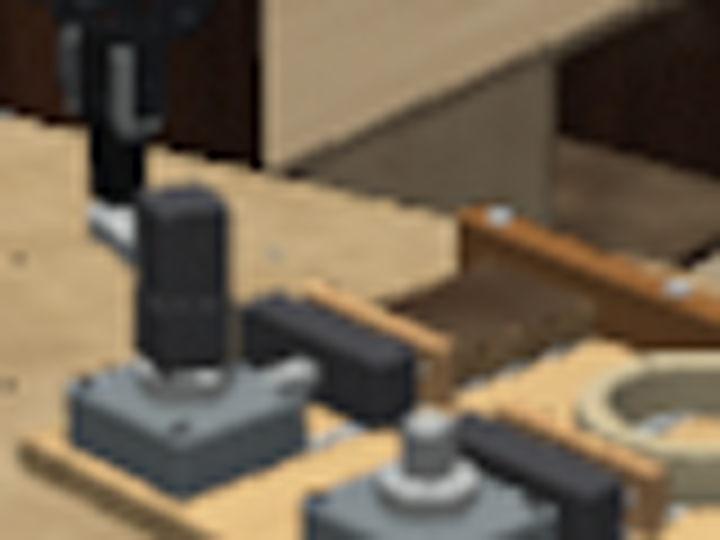

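View pics/n2.png

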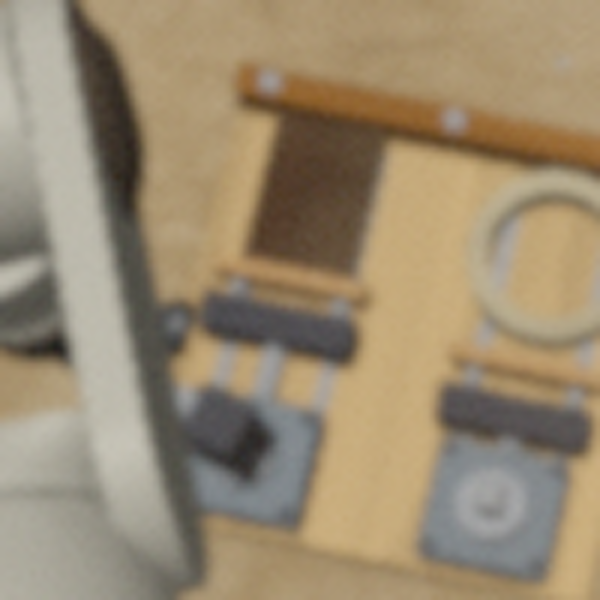

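```bash
cat > prof.py <<'E'
from h import *
from scipy.ndimage import map_coordinates
import sys
def prof(g,yy,z=.054,x0=-70,x1=0,st=2):
    t=read_camera("top");yw=np.radians(-12.5);X=np.array([np.cos(yw),np.sin(yw)]);Y=np.array([-np.sin(yw),np.cos(yw)])
    O=(plane(t,189.25,184.4,.06)[:2]+plane(t,231.3,193.0,.06)[:2])/2+.120*X
    out=[]
    for x in np.arange(x0,x1,st):
        v=[]
        for y in yy:
            p=proj(t,np.r_[O+X*x*.001+Y*y*.001,z]);v.append(map_coordinates(g[:,:,0].astype(float),[[p[1]],[p[0]]],order=1)[0])
        out.append((int(x),int(np.mean(v))))
    return out
E
python3 - <<'E'
from prof import *
t=read_camera("top");np.save("top_n.npy",t["color"])
print("now54",prof(t["color"],range(42,95,4),x0=-60))
print("old54",prof(np.load("top_g.npy"),range(50,95,4),x0=-80))
print("fence52 now",prof(t["color"],range(42,100,4),z=.052,x0=70,x1=116))
print("offcut/fence z36 now",prof(t["color"],range(52,92,4),z=.036,x0=60,x1=100))
print("offcut/fence z36 old",prof(np.load("top_g.npy"),range(52,92,4),z=.036,x0=60,x1=100))
E
```

```text
now54 [(-60, 130), (-58, 109), (-56, 90), (-54, 78), (-52, 76), (-50, 77), (-48, 79), (-46, 80), (-44, 80), (-42, 81), (-40, 82), (-38, 87), (-36, 95), (-34, 109), (-32, 124), (-30, 135), (-28, 139), (-26, 137), (-24, 135), (-22, 137), (-20, 148), (-18, 161), (-16, 171), (-14, 173), (-12, 167), (-10, 154), (-8, 136), (-6, 119), (-4, 105), (-2, 98)]
old54 [(-80, 114), (-78, 96), (-76, 82), (-74, 76), (-72, 75), (-70, 76), (-68, 77), (-66, 77), (-64, 77), (-62, 78), (-60, 82), (-58, 90), (-56, 103), (-54, 122), (-52, 139), (-50, 151), (-48, 155), (-46, 150), (-44, 141), (-42, 135), (-40, 140), (-38, 152), (-36, 164), (-34, 173), (-32, 177), (-30, 177), (-28, 171), (-26, 161), (-24, 148), (-22, 131), (-20, 114), (-18, 102), (-16, 94), (-14, 91), (-12, 89), (-10, 89), (-8, 89), (-6, 89), (-4, 89), (-2, 89)]
fence52 now [(70, 95), (72, 94), (74, 93), (76, 92), (78, 90), (80, 89), (82, 90), (84, 98), (86, 111), (88, 124), (90, 135), (92, 142), (94, 146), (96, 147), (98, 147), (100, 148), (102, 150), (104, 153), (106, 158), (108, 162), (110, 166), (112, 168), (114, 169)]
offcut/fence z36 now [(60, 85), (62, 86), (64, 87), (66, 89), (68, 89), (70, 89), (72, 89), (74, 89), (76, 89), (78, 89), (80, 88), (82, 88), (84, 87), (86, 88), (88, 92), (90, 102), (92, 115), (94, 128), (96, 137), (98, 144)]
offcut/fence z36 old [(60, 84), (62, 84), (64, 85), (66, 86), (68, 86), (70, 87), (72, 87), (74, 90), (76, 94), (78, 98), (80, 99), (82, 96), (84, 91), (86, 87), (88, 89), (90, 97), (92, 110), (94, 123), (96, 133), (98, 139)]
```

Clear top view: the offcut now touches the fence, with no gap left. The jaw has travelled about 21.7 mm and the wooden face about 18.2 mm, so the face is pushed back about 3 mm. It needs another ~3 mm, or about 85-90°.

```bash

python3 -m crank '[[-11,1,-13.5,0.2,0.2,0,-1],[-12,0.2,-12,0,0,0,-1],[-14.9,0.2,-8.5,0,0,0,-1]]'|grep -E "force"
python3 -c "
from h import *
plan(.539,.160,z=.1085)"
```

```text
wrist_force: [0.1, 3.3, -3.5]
t 17.47 phi 21.1 r 67.2 z 0.1122 F [ 0.1  3.3 -3.5] T [ 0.6  -0.11  0.04] gap 0.0227 q6 -1.23
rv [0.5 0.5 0.6]
[-15.8,3.7,-7.9,0,0,0,-1],[-17.5,0.0,-2.8,0,0,0,-1],[-17.7,0.0,1.8,0,0,0,-1],[-16.6,0.0,6.4,0,0,0,-1],[-14.4,0.0,10.4,0,0,0,-1],
```

```bash

python3 -m crank '[[-15.8,3,-7.9,0.4,0.4,0.4,-1],[-17.5,0.5,-2.8,0,0,0,-1],[-16,0,2,0,0,0,-1],[0,0,0,0,0,0,-1]]'|grep -E "force"
python3 - <<'E'
from prof import *
plan(.539,.160,z=.1085)
t=read_camera("top");s=read_camera("scene")
crop(t,150,110,100,100,6,"pics/o2.png");crop(s,195,130,80,60,9,"pics/o1.png")
E
```

```text
wrist_force: [-4.0, 2.3, -3.1]
t 17.80 phi -22.9 r 68.9 z 0.1096 F [-4.   2.3 -3.1] T [0.4  0.59 0.01] gap 0.0227 q6 -1.30
rv [0.2 0.1 0.5]
[-16.5,1.1,6.9,0,0,0,-1],[-14.5,0.0,10.2,0,0,0,-1],[-11.4,0.0,13.6,0,0,0,-1],[-7.5,0.0,16.1,0,0,0,-1],[-3.1,0.0,17.5,0,0,0,-1],
```

View pics/o2.png

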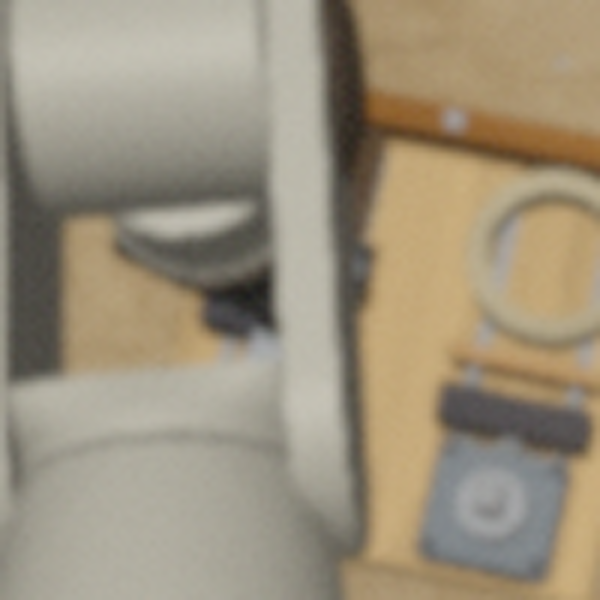

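View pics/o1.png

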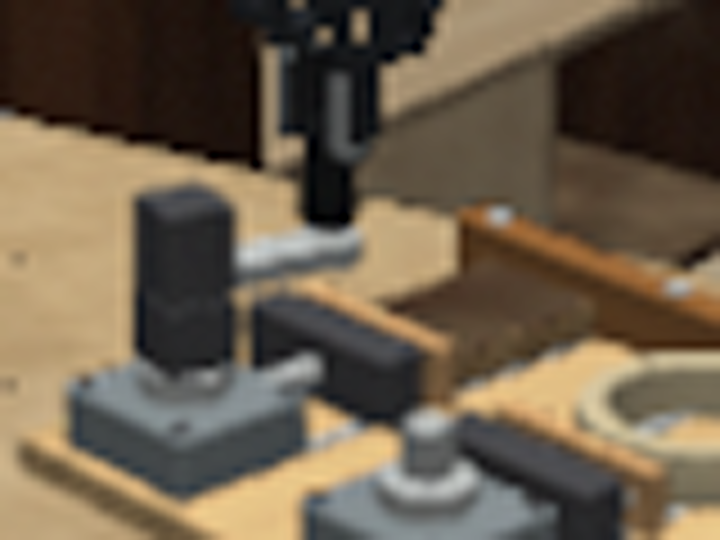

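Only the steel jaw advanced this time, while the wooden face and offcut stayed put. Total travel is about 24.4 mm, so the push-back is about 5.4-6.2 mm. I'll let go, back off and check with a clear view.

```bash

python3 -m crank '[[0,0,0,0,0,0,-0.4],[0,0,0,0,0,0,0],[0,0,0,0,0,0,0.4],[0,0,0,0,0,0,0.8],[0,0,0,0,0,0,1]]' |grep -E "pos|force|gap"
python3 -m crank '[[0,-20,0,0,0,0,1],[0,-35,0,0,0,0,1],[0,-35,0,0,0,0,1],[0,-35,0,0,0,0,1],[0,0,0,0,0,0,1]]' |grep -E "pos|force|gap"
python3 -m crank '[[-35,0,0,0,0,0,1],[-38,0,0,0,0,0,1],[-38,0,0,0,0,0,1],[-38,0,0,0,0,0,1],[-38,0,0,0,0,0,1]]' |grep -E "pos|force|gap"
python3 -m crank '[[-38,0,0,0,0,0,1],[-38,0,0,0,0,0,1],[-38,0,0,0,0,0,1],[-38,0,0,0,0,0,1],[-20,0,0,0,0,0,1]]' |grep -E "pos|force|gap"
python3 - <<'E'
from prof import *
t=read_camera("top");s=read_camera("scene");np.save("top_p.npy",t["color"])
crop(t,160,110,100,100,6,"pics/p2.png");crop(s,195,130,80,60,9,"pics/p1.png")
print("now",prof(t["color"],range(42,104,4),x0=-60))
E
```

```text
ee_pos: [0.604, 0.1364, 0.1119]
wrist_force: [-0.2, 0.4, 0.5]
finger_gap: 0.0732
ee_pos: [0.6016, 0.1361, 0.2404]
wrist_force: [1.3, 0.4, 0.9]
finger_gap: 0.0855
ee_pos: [0.5703, -0.0469, 0.2414]
wrist_force: [1.1, -0.0, 0.9]
finger_gap: 0.0852
ee_pos: [0.5393, -0.2268, 0.2402]
wrist_force: [-0.6, -0.1, 0.4]
finger_gap: 0.0853
now [(-60, 155), (-58, 142), (-56, 126), (-54, 110), (-52, 97), (-50, 88), (-48, 81), (-46, 75), (-44, 70), (-42, 67), (-40, 65), (-38, 65), (-36, 66), (-34, 67), (-32, 71), (-30, 76), (-28, 81), (-26, 88), (-24, 98), (-22, 112), (-20, 131), (-18, 149), (-16, 162), (-14, 167), (-12, 163), (-10, 152), (-8, 136), (-6, 121), (-4, 110), (-2, 103)]
```

View pics/p2.png

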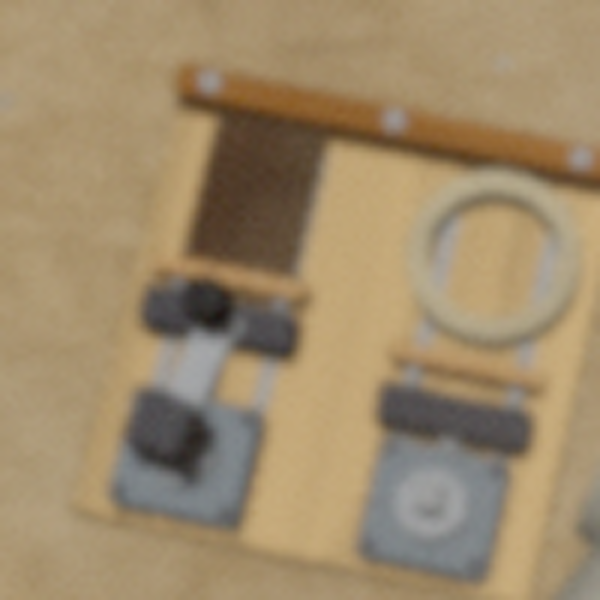

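View pics/p1.png

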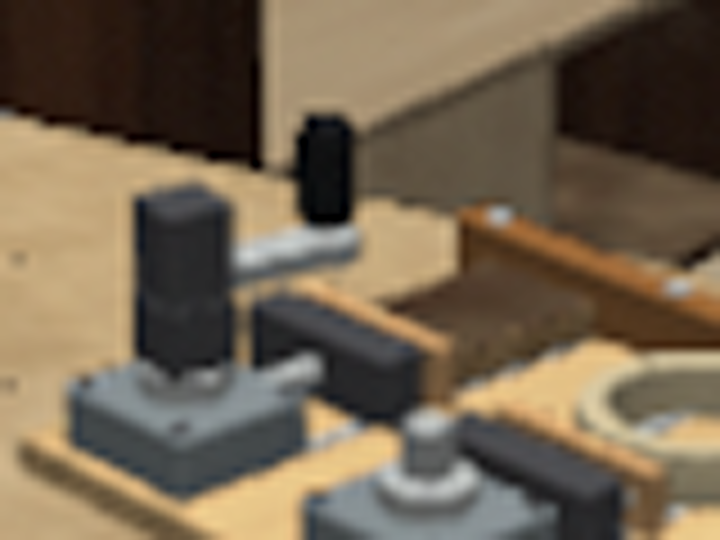

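```bash

python3 - <<'E'
from prof import *
t=read_camera("top");g=t["color"]
P=lambda x,y:(160+(x+.5)/6-.5,110+(y+.5)/6-.5)
h=plane(t,*P(165,425),.132);k=plane(t,*P(208,302),.152)
print("hub",h,"knob",k,"len",np.linalg.norm((k-h)[:2]),"yaw",np.degrees(np.arctan2(*(k-h)[1::-1])))
s=read_camera("scene");K=lambda x,y:(195+(x+.5)/9-.5,130+(y+.5)/9-.5)
ks=plane(s,*K(325,123),.152);hs=plane(s,*K(185,195),.132);print("scene knob",ks,"hub",hs,"yaw",np.degrees(np.arctan2(*(ks-hs)[1::-1])))
print("Lend",prof(g,range(32,48,3),x0=-66,x1=4))
print("Lend old",prof(np.load("top_n.npy"),range(32,48,3),x0=-66,x1=4))
print("Rend",prof(g,range(-112,-96,3),x0=-96,x1=-18))
print("L0end",prof(np.load("top_g.npy"),range(32,48,3),x0=-90,x1=-14))
im=cv2.resize(g[140:172,180:216,::-1],None,fx=20,fy=18,interpolation=cv2.INTER_CUBIC);cv2.imwrite("pics/q1.png",im)
E
```

```text
hub [0.53771469 0.15620498 0.132     ] knob [0.59934775 0.13161542 0.152     ] len 0.06635721448143181 yaw -21.75037296167374
scene knob [0.60060391 0.13055661 0.152     ] hub [0.54474449 0.15994931 0.132     ] yaw -27.752921759540236
Lend [(-66, 177), (-64, 172), (-62, 164), (-60, 151), (-58, 131), (-56, 108), (-54, 86), (-52, 73), (-50, 71), (-48, 74), (-46, 77), (-44, 79), (-42, 80), (-40, 80), (-38, 80), (-36, 81), (-34, 86), (-32, 95), (-30, 104), (-28, 111), (-26, 116), (-24, 124), (-22, 133), (-20, 147), (-18, 160), (-16, 168), (-14, 170), (-12, 165), (-10, 153), (-8, 137), (-6, 124), (-4, 116), (-2, 111), (0, 109), (2, 109)]
Lend old [(-66, 175), (-64, 164), (-62, 148), (-60, 125), (-58, 101), (-56, 82), (-54, 74), (-52, 74), (-50, 77), (-48, 80), (-46, 82), (-44, 83), (-42, 83), (-40, 84), (-38, 88), (-36, 97), (-34, 110), (-32, 125), (-30, 136), (-28, 141), (-26, 142), (-24, 141), (-22, 144), (-20, 153), (-18, 164), (-16, 173), (-14, 174), (-12, 168), (-10, 157), (-8, 142), (-6, 128), (-4, 119), (-2, 115), (0, 113), (2, 112)]
Rend [(-96, 126), (-94, 127), (-92, 131), (-90, 
[... 166 characters left out ...]
0, 105), (-58, 121), (-56, 136), (-54, 147), (-52, 150), (-50, 148), (-48, 142), (-46, 140), (-44, 145), (-42, 155), (-40, 166), (-38, 175), (-36, 178), (-34, 179), (-32, 177), (-30, 175), (-28, 173), (-26, 170), (-24, 165), (-22, 159), (-20, 153)]
L0end [(-90, 133), (-88, 141), (-86, 145), (-84, 140), (-82, 127), (-80, 107), (-78, 87), (-76, 75), (-74, 72), (-72, 75), (-70, 77), (-68, 78), (-66, 79), (-64, 79), (-62, 80), (-60, 84), (-58, 91), (-56, 103), (-54, 118), (-52, 133), (-50, 142), (-48, 147), (-46, 144), (-44, 139), (-42, 137), (-40, 142), (-38, 154), (-36, 165), (-34, 173), (-32, 176), (-30, 175), (-28, 168), (-26, 158), (-24, 143), (-22, 128), (-20, 116), (-18, 109), (-16, 108)]
```

View pics/q1.png

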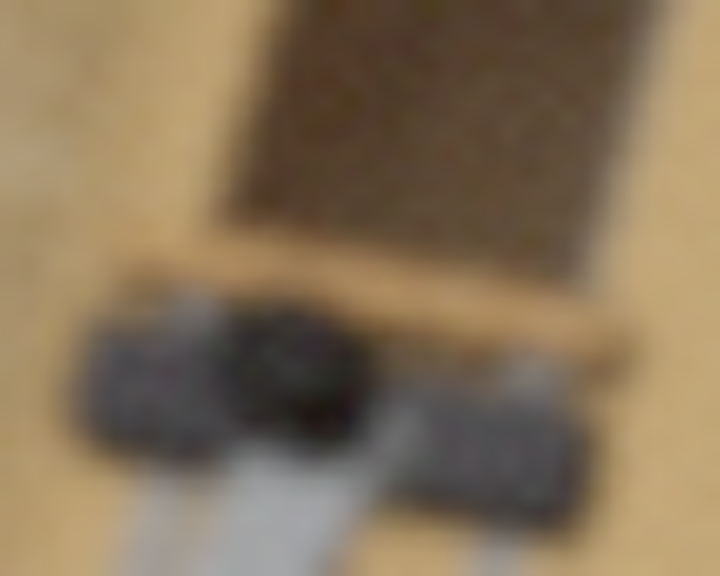

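The checks agree:

- **Offcut:** tight against the fence, no gap.
- **Push-back:** about 5.4–6.2 mm of 12.
- **Crank:** its hub is at the same height as right after seating.
- **Surroundings:** tape roll and right bay unchanged.
- **Gripper:** well clear.

I'll hand in now.

```bash

python3 -c "
from workcell import *
o=get_obs();print(o['time_s'],o['ee_pos'],o['wrist_force']);print(job_done())"
```

```text
20.0167 [ 0.54049529 -0.22219942  0.24044648] [0.34787848 0.05435971 0.7056458 ]
the job is handed in; nothing more can be done
None
```

I took the larger crank off its post and fitted it onto the left bay's spindle; that bay held the dark offcut. I then wound it clockwise by the knob about 2 turns plus 12°, let go, backed off and handed in at 20.0 s.

**Last checks:**
- **Seating:** the crank met the collar at 60 mm, with a push of about 18 N. After winding, its top was at the same height in the scene view as just after seating.
- **Offcut:** the top view shows it against the fence with no gap. In the last stretch the steel jaw moved about 2.6 mm, while the wooden face stayed within the measuring error.
- **Push-back of the face:** the jaw-to-face gap gave about 6.2 mm and the spindle angle about 5.4 mm.
- **Other items:** the tape roll measured in the same place, the right bay looked unchanged, and nothing else was touched.

**What disagreed:**
- One rough edge-based estimate of the push-back, made before the last stretch, read about 2 mm higher than the others. I gave it less weight because blur and the neighbouring offcut edge affected it.
- The two cameras differed by about 6° on the crank's final angle (-22° and -28°), which is about 0.2 mm of jaw travel.

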